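# Line up the blocks against the fence and clear the bench into the drawer

## Robot

A 6-joint arm with a two-finger parallel gripper is mounted at the origin on the work surface. World frame = base frame: x ahead of the robot, y to its left, z up, the work surface at z = 0. Lengths are in m, angles in degrees, forces in N, time in s.
With the tool pointing down it reaches from about 0.4 to 0.825 m from the base axis. Payload 7 kg.
Tool frame: the origin (TCP) lies between the finger pads; the fingertips stand 19 mm ahead of it and the grasp point (between the pads) is the TCP; x points along the fingers, y is the direction in which the jaws open and shut, and the axes are right-handed (so a half turn about x gives the same grasp; the last joint's range is limited). The gripper opens to 88 mm and grips with 3 to 60 N. Pads are 19 mm wide; open, the fingers measure 130 mm over their backs; the gripper's body (78 mm by 193 mm) begins 47 mm behind the grasp point.
Start: joints at [89.502, 20.546, 0.682, 0, -70.136, -16.507], TCP at [0.197, 0.645, 0.246] pointing down, gripper open.
Joint ranges: [-176.03, 176.03], [-82.01, 121.73], [-58.28, 71.71], [-173.87, 95.51], [-174.79, -0.11], [-173.66, 173.66]. Speed limits (degrees/s): [136.94, 136.94, 172.46, 180, 180, 180].

## Interface

Orientations are given as [roll, pitch, yaw] about the fixed x, y, z axes, in that order (R = Rz(yaw) Ry(pitch) Rx(roll)).
In Python, from plant import * gives the robot as it stands.
- The arm moves only by the tool step_arm, never from a script. Its argument "steps" is a list of rows, each a list of 2 entries, a list of its own where there are three numbers: the shift along the tool's x, y, z in units of 0.02 m (1.0 is 0.02 m), then the turn about the tool's x in units of 6 degrees (1.0 is 6 degrees). A call has 1 to 20 rows; each row shifts and turns the commanded pose from where the row before left it, along the tool's axes as they then stand; what a row does not reach is not made up. A row lasts 1/12 s, in which the tool goes at most 41.7 mm and 7.16 degrees, less where a joint would pass 70% of its speed; a pose out of reach is approached as far as the arm can. A call with a number of a shift or a turn outside -1 to 1 is refused whole. A call with a gripper value outside its range is refused whole. "fingers" is the closure, from 0 (fully open) to 1 (shut), set as the call begins (left out, the last holds). The fingers move at their own pace and stop on an object; "grip_force" is the grip in N (left out, the last holds). Time passes only in rows, so rows that do not move let the fingers close. It gives the time, the measured TCP pose, the force and the opening at its end, in the units of the state.
- get_state(): the state, without advancing time (a new reading comes with each control period).
- capture(name): name is "scene" or "side" or "wrist"; returns the picture (400x640x3 uint8, blue, green, red); there is no depth.
- camera_model(name): a dict with "intrinsics" (3x3 intrinsics, pixels), "dist_coeffs" ([k1, k2, p1, p2, k3] as OpenCV has them; the pictures are not rectified), "rvec" (rotation vector, rad) and "tvec" (3), from world to camera coordinates, as OpenCV has them. Camera axes: x right, y down, z forward; pixel columns grow to the right and rows downward; lengths in m; the calibration is good to about 2 mm. A picture is of the moment at which its call begins: read the wrist's pose just before it. camera_model takes no time and is no camera call; for the wrist camera it gives the pose at the moment of the call.
- close_job(): hands the job in, once; it reports no verdict.
The state is a dict: "time_s": time; "joints": joint angles; "qd": joint speeds; "joint_torque": joint torques, N m; "tcp_pos": TCP position; "eef_rot": TCP orientation; "contact_force": force on the tool from outside, world axes, zero at the start; "moment": the same for the moment, N m; "gripper_width": finger opening in m.
Only numpy, scipy, OpenCV 4.12 (cv2) and the standard library are available. Lean on these libraries where they do the work, as an engineer would, in place of code of your own. Each camera call takes 0.05 s, during which the arm holds its last target.

## Task

Get the bench ready for gluing: nudge all the pale wooden blocks into one straight, closed-up row in the corner of the L-shaped fence, each with a short end against the long batten and long sides touching, the first against the end stop and no gaps between. Put the cork sanding block and the small carton flat in the open drawer and push the drawer fully shut. Leave the tin, the tape roll and the jar where they stand.

Things in the scene. Friction and masses are not known exactly. Their poses are not given: they have to be found in the camera images.
- fence: Brown wooden L-shaped fence fixed to the bench, 20 mm high. Origin: inside corner of the L, at bench height; z up. Long batten (22 mm thick): working face in its plane x = 0, from y = +20 to -260 mm. Short end stop (20 mm thick): working face in its plane y = 0, from x = 0 to -52 mm. The row lies in the corner, on the -x, -y side. The fence may be turned a little.
- drawer_floor (a point): Centre of the upper (open) drawer's inside floor, on the floor's upper face, 72 mm above the bench; moves with the drawer. x points into the unit (closing = +x), z up. Clear inside 175 mm along x, 198 mm along y; walls 30 mm high, 6 mm thick. Drawer front 15 mm thick, outer face at x = -108.5 mm, its top 38 mm above the floor.
- unit: Grey drawer unit fixed to the bench, 220 deep (x) x 240 wide (y) x 124 mm high, with two drawers at its front (-x) side; the lower one stays shut. Origin at the centre of its underside, x pointing to its back. Its top covers x above -95 mm in this frame. 40 mm of headroom over the upper drawer's floor inside.
- unit_drawer0_handle (a point): Middle of the steel bar handle of the upper drawer: a horizontal bar along the drawer's y, 120 mm long, 35 mm in front of the drawer front, 91 mm above the bench. Its axes are those of the drawer. The drawer can be pushed shut by the bar or by the front.
- unit_drawer0 (a joint): How far the upper drawer is open, in m: 0 is fully shut, grows as it is pulled out towards the robot. It slides with about 1 N of friction and stays where it is left.
- sander: Cork sanding block, 64 x 40 x 25 mm (along its own x, y, z), about 50 g. Origin at the centre of its underside.
- carton: Small closed brown cardboard carton of pins with a paper strip along the top, 62 x 44 x 26 mm (own x, y, z), about 120 g. Origin at the centre of its underside.
- tin: Bystander: closed paint tin, 80 mm across, 70 mm high. Origin at the centre of its underside. Not to be disturbed.
- tape: Bystander: roll of paper tape lying flat, 90 mm across, 24 mm high. Origin at the centre of its underside. Not to be disturbed.
- jar: Bystander: small closed jar, 60 mm across, 75 mm high. Origin at the centre of its underside. Not to be disturbed.
- block1: Plain pale wooden block, 50 x 36 x 30 mm (own x, y, z; so its 50 mm long sides run along its own x), about 45 g; the blocks are all alike and only some of the five are there. Origin at the centre of its underside.
- block2: Plain pale wooden block, 50 x 36 x 30 mm (own x, y, z; so its 50 mm long sides run along its own x), about 45 g; the blocks are all alike and only some of the five are there. Origin at the centre of its underside.
- block3: Plain pale wooden block, 50 x 36 x 30 mm (own x, y, z; so its 50 mm long sides run along its own x), about 45 g; the blocks are all alike and only some of the five are there. Origin at the centre of its underside.
- block4: Plain pale wooden block, 50 x 36 x 30 mm (own x, y, z; so its 50 mm long sides run along its own x), about 45 g; the blocks are all alike and only some of the five are there. Origin at the centre of its underside.
- block5: Plain pale wooden block, 50 x 36 x 30 mm (own x, y, z; so its 50 mm long sides run along its own x), about 45 g; the blocks are all alike and only some of the five are there. Origin at the centre of its underside.
- place1 (a point): Where the centre of the underside of block number 1 of the row comes to lie, counted from the end stop, when the row is closed up (any block may be that one): 25 mm from the batten's face and 18 mm from the end stop's face. Axes as the fence. Nothing is marked on the bench there.
- place2 (a point): Where the centre of the underside of block number 2 of the row comes to lie, counted from the end stop, when the row is closed up (any block may be that one): 25 mm from the batten's face and 54 mm from the end stop's face. Axes as the fence. Nothing is marked on the bench there.
- place3 (a point): Where the centre of the underside of block number 3 of the row comes to lie, counted from the end stop, when the row is closed up (any block may be that one): 25 mm from the batten's face and 90 mm from the end stop's face. Axes as the fence. Nothing is marked on the bench there.
- place4 (a point): Where the centre of the underside of block number 4 of the row comes to lie, counted from the end stop, when the row is closed up (any block may be that one): 25 mm from the batten's face and 126 mm from the end stop's face. Axes as the fence. Nothing is marked on the bench there.
- place5 (a point): Where the centre of the underside of block number 5 of the row comes to lie, counted from the end stop, when the row is closed up (any block may be that one): 25 mm from the batten's face and 162 mm from the end stop's face. Axes as the fence. Nothing is marked on the bench there.
There are look-alikes about, which are no part of the job. What is shaped like the block3 but blue or yellow is not meant.

How it is judged:
By the outcome, as a careful person would: the job done as asked, in the order asked, and still so for the second after the job is handed in, with the robot touching nothing.
Of block1, block2, block3, block4, block5 only 4 to 5 are there at a start; the rules pass over those that are not, and their reading is None.
At some moment in a run one of block1, block2, block3, block4, block5 may be knocked a few centimetres aside while the robot is not near it.
Once in a run the grip may slacken for a moment while it holds something.
It also fails if it takes over 210 s, if anything falls off the work surface, if the arm or the gripper's body presses on something with over 40 N, if the wrist force passes 120 N, or if a joint passes its speed limit or range.

## Working session

There is one attempt and no reset: what is moved stays moved. The work goes in short steps, Python scripts to look and compute and a tool call to move; the robot and the scene stay as the last step left them, time stands still between calls to the robot, and variables do not carry over. Pictures are saved under pics/ and viewed, and the job is handed in when it is done.

Besides the shell and the picture viewer there is one more tool, called by a JSON object that holds its "fn" and its "kwargs", one argument or row to a line. step_arm: Moves the arm, as the interface text tells. Its arguments: {"type":"object","properties":{"steps":{"type":"array","items":{"type":"array"}},"fingers":{"type":"number"},"grip_force":{"type":"number"}},"required":["steps"]}

```bash
ls; mkdir -p pics
python3 - <<'E'
from plant import *
import cv2
print(get_state())
for n in ("scene","side","wrist"):
    cv2.imwrite(f"pics/{n}0.png",capture(n)); m=camera_model(n); print(n,m)
E
```

```text
pics
{'time_s': 0.0, 'joints': array([ 8.95012295e+01,  2.05931333e+01,  6.34791549e-01, -2.04870921e-02,
       -7.01356509e+01, -1.65084147e+01]), 'qd': array([ 0.07262368, -0.03040981,  0.01763472,  0.00694757, -0.06828981,
       -0.03934252]), 'joint_torque': array([-1.34668764e-03, -5.82711196e+01,  2.93064219e+01,  6.99761957e+00,
        7.26358965e-03, -1.56433121e-04]), 'tcp_pos': array([0.19730195, 0.64505162, 0.24461007]), 'eef_rot': array([  94.93034233,   89.90405392, -102.08382008]), 'contact_force': array([ 0.27989667, -0.88577587, -0.67697745]), 'moment': array([-0.02362254,  0.03610207, -0.02525708]), 'gripper_width': 0.08749155770387017}
scene {'intrinsics': array([[369.07503106,   0.        , 322.60229608],
       [  0.        , 369.07503106, 204.03735309],
       [  0.        ,   0.        ,   1.        ]]), 'dist_coeffs': array([-0.06867214,  0.        ,  0.        ,  0.        ,  0.        ]), 'rvec': array([ 0.85108375,  2.54791674, -1.05141528]), 'tvec': array([ 0.42727175, -0.2140581 ,  1.31726466])}
side {'intrinsics': array([[518.65294751,   0.        , 313.70295449],
       [  0.        , 518.65294751, 193.58704255],
       [  0.        ,   0.        ,   1.        ]]), 'dist_coeffs': array([-0.15889194,  0.        ,  0.        ,  0.        ,  0.        ]), 'rvec': array([ 0.5782232 , -2.61743649,  1.27381951]), 'tvec': array([0.53066939, 0.19958145, 1.11479112])}
wrist {'intrinsics': array([[348.79830523,   0.        , 318.18794895],
       [  0.        , 348.79830523, 200.75450176],
       [  0.        ,   0.        ,   1.        ]]), 'dist_coeffs': array([-0.05231966,  0.        ,  0.        ,  0.        ,  0.        ]), 'rvec': array([-1.755245  ,  2.36972639,  0.3432444 ]), 'tvec': array([ 0.67320619, -0.03459881,  0.39065382])}
```

View pics/scene0.png

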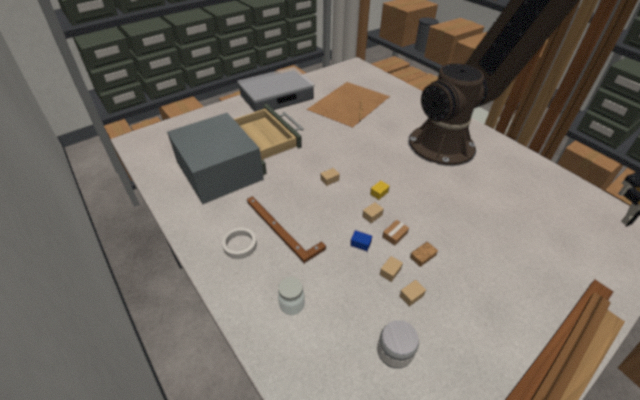

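View pics/side0.png

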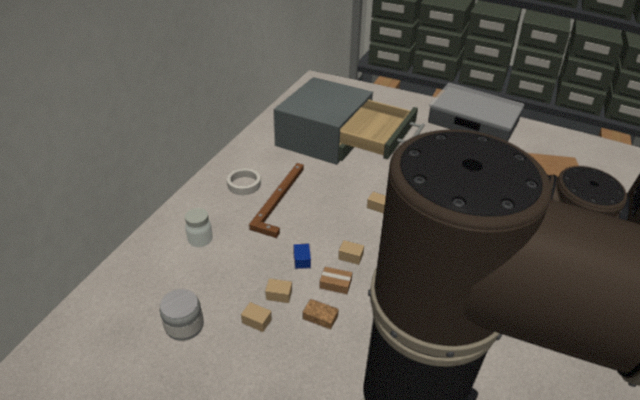

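View pics/wrist0.png

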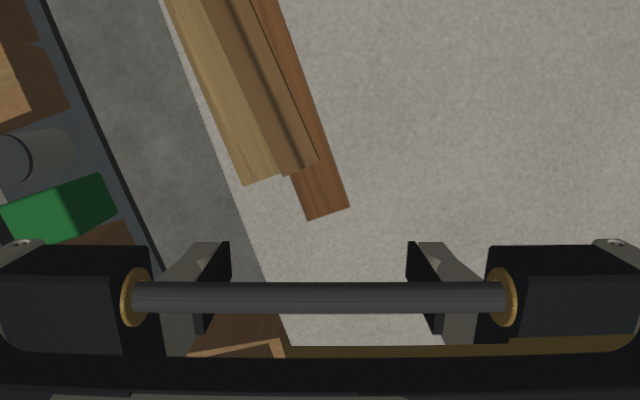

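```bash
cat > h.py <<'E'
import numpy as np, cv2
from plant import *
def P(m,u,v,z):
    K=m["intrinsics"];d=m["dist_coeffs"]
    R,_=cv2.Rodrigues(np.array(m["rvec"]));t=np.array(m["tvec"]).reshape(3)
    x=cv2.undistortPoints(np.array([[[u,v]]],float),K,d)[0,0]
    r=R.T@np.array([x[0],x[1],1]);c=-R.T@t
    return (c+r*(z-c[2])/r[2])
def proj(m,p):
    return cv2.projectPoints(np.array(p,float).reshape(-1,1,3),m["rvec"],m["tvec"],m["intrinsics"],m["dist_coeffs"])[0][:,0]
def crop(name,src,x0,y0,w,h,s):
    im=cv2.imread(src) if isinstance(src,str) else src
    im=cv2.resize(im[y0:y0+h,x0:x0+w],None,fx=s,fy=s,interpolation=cv2.INTER_CUBIC)
    for i in range(0,w,20):
        cv2.putText(im,str(x0+i),(i*s,10),0,.35,(0,0,255),1);cv2.line(im,(i*s,12),(i*s,18),(0,0,255),1)
    for i in range(0,h,20):
        cv2.putText(im,str(y0+i),(0,i*s+4),0,.35,(0,0,255),1)
    cv2.imwrite(name,im)
def box(x,y,yaw,L,W,H,z0=0):
    c,s=np.cos(np.radians(yaw)),np.sin(np.radians(yaw))
    return np.array([[x+c*a*L/2-s*b*W/2,y+s*a*L/2+c*b*W/2,z0+h] for h in (0,H) for a,b in((1,1),(-1,1),(-1,-1),(1,-1))])
E
python3 - <<'E'
from h import *
crop("pics/s1.png","pics/scene0.png",310,150,150,160,5) if 0 else None
crop("pics/s1.png","pics/scene0.png",310,160,140,145,4)
crop("pics/s2.png","pics/scene0.png",160,90,180,190,3)
crop("pics/d1.png","pics/side0.png",230,180,160,150,4)
crop("pics/d2.png","pics/side0.png",150,70,290,280,2)
E
```

```text
(no output)
```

View pics/s1.png

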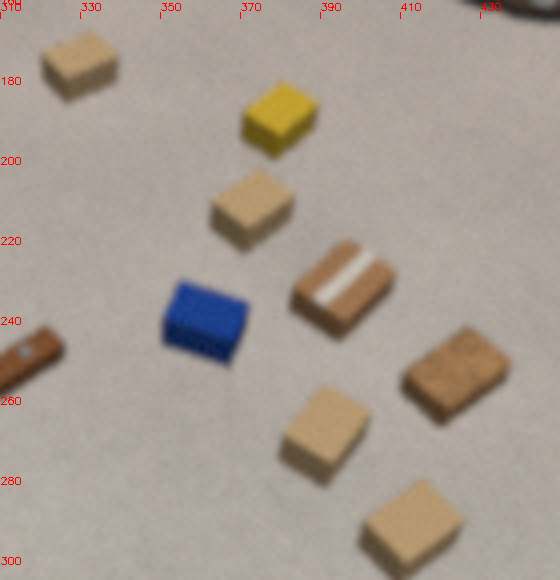

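View pics/s2.png

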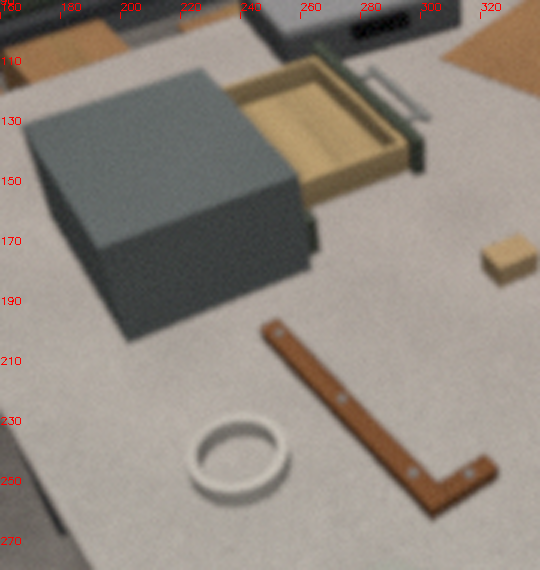

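View pics/d1.png

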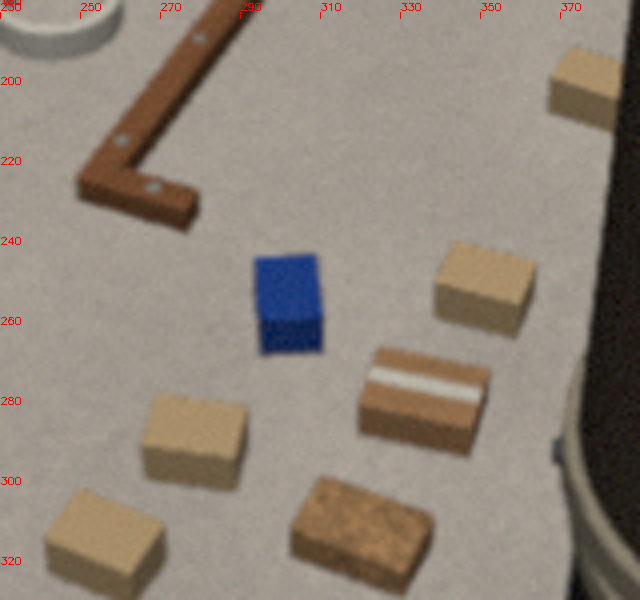

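View pics/d2.png

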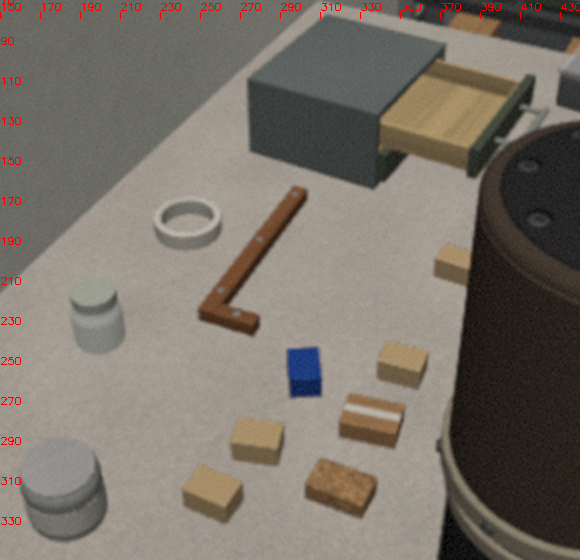

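```bash
cat > fit.py <<'E'
from h import *
from scipy.optimize import least_squares
def fit(obs,L,W,H,z0=0):
    # obs: list of (model, Nx2 ordered top corners); try cyclic orders
    c0=np.mean([P(m,*p,z0+H) for m,pts in obs for p in pts],0)
    best=None
    for y0 in np.arange(-90,90,15):
        def f(q):
            B=box(*q,L,W,H,z0)[4:];r=[]
            for m,pts in obs:
                pr=proj(m,B)
                D=np.linalg.norm(pr[None]-np.array(pts)[:,None],axis=2)
                for i,p in enumerate(pts):
                    r+=list(pr[D[i].argmin()]-p)
            return r
        s=least_squares(f,[c0[0],c0[1],y0],x_scale=[.01,.01,5],diff_step=1e-4)
        if best is None or s.cost<best.cost: best=s
    return best.x,np.sqrt(2*best.cost/len(best.fun))
E
python3 - <<'E'
from fit import *
S=camera_model("scene");D=camera_model("side")
s=lambda *p:[(310+a/4,160+b/4) for a,b in p]
d=lambda *p:[(230+a/4,180+b/4) for a,b in p]
BL=(.05,.036,.03)
for n,a,b,sz in [("A",s((43,58),(90,33),(118,62),(68,80)),d((572,48),(550,86)),BL),
("B",s((211,213),(258,171),(294,202),(243,233)),d((455,241),(536,262),(519,306),(436,283)),BL),
("C",s((285,433),(325,386),(371,412),(326,461)),d((159,394),(247,406),(239,459),(144,448)),BL),
("D",s((364,522),(424,480),(463,520),(405,556)),d((82,490),(164,528),(136,573),(49,544)),BL),
("carton",s((292,290),(347,240),(394,275),(338,318)),d((376,347),(489,368),(474,426),(361,402)),(.062,.044,.026)),
("sander",s((404,375),(466,328),(509,365),(441,403)),d((325,478),(434,517),(408,567),(293,529)),(.064,.04,.025))]:
    for o in ([(S,a)],[(D,b)],[(S,a),(D,b)]):
        if len(o[0][1])<3: continue
        x,e=fit(o,*sz); print(n,x.round(4),round(e,2))
q=lambda a,b:(160+a/3,90+b/3)
for n,p,z in [("batten far in",(283,322),.02),("batten far out",(262,331),.02),("outer corner",(433,505),.02),("inside",(428,480),.02),("stop end in",(487,457),.02),("stop end out",(497,467),.02),
 ("unit fl top",(298,180),.124),("unit fr?",(203,70),.124),("unit back",(98,248),.124),("u",(25,125),.124),("tape",(240,458),.012),
 ("handle a",(371,68),.091),("handle b",(430,119),.091),("front top a",(318,45),.11),("front top b",(424,142),.11)]:
    print(n,P(S,*q(*p),z).round(4))
g=lambda a,b:(150+a/2,70+b/2)
for n,p,z in [("far",(295,187),.02),("far2",(307,194),.02),("out",(200,308),.02),("ins",(222,303),.02),("stop end",(259,317),.02),("fronttop a",(533,78),.11),("b",(473,160),.11),("unit top fl",(375,111),.124),("unit fr",(445,43),.124),("drawer in",(384,117),.102)]:
    print("side",n,P(D,*g(*p),z).round(4))
E
```

```text
A [ 0.4486 -0.0789 -1.7279] 0.53
A [ 0.4436 -0.0809 -1.4378] 1.17
B [0.449  0.1173 4.5019] 0.73
B [0.4393 0.1129 4.2291] 0.34
B [0.4419 0.1135 4.3475] 1.33
C [ 0.5387  0.2826 12.2168] 0.74
C [ 0.5328  0.2826 16.8292] 0.45
C [ 0.535   0.2819 14.7278] 1.06
D [ 0.5464  0.363  -2.4367] 0.84
D [0.5405 0.3636 0.7694] 0.82
D [ 0.5428  0.3627 -0.6736] 1.21
carton [0.4447 0.2039 6.5829] 0.74
carton [ 0.439   0.2024 10.738 ] 0.4
carton [0.4406 0.2023 9.004 ] 0.99
sander [ 0.4386  0.2996 -1.3764] 1.12
sander [0.4308 0.2993 0.7058] 0.95
sander [ 0.4331  0.2986 -0.1655] 1.46
batten far in [ 0.6838 -0.1387  0.02  ]
batten far out [ 0.7066 -0.1398  0.02  ]
outer corner [0.6937 0.1298 0.02  ]
inside [0.6818 0.1056 0.02  ]
stop end in [0.6259 0.1156 0.02  ]
stop end out [0.6257 0.1296 0.02  ]
unit fl top [ 0.6168 -0.2027  0.124 ]
unit fr? [ 0.5988 -0.4425  0.124 ]
unit back [ 0.8154 -0.2225  0.124 ]
u [ 0.7975 -0.4574  0.124 ]
tape [ 0.7975 -0.0182  0.012 ]
handle a [ 0.4188 -0.3821  0.091 ]
handle b [ 0.4245 -0.2544  0.091 ]
front top a [ 0.457  -0.4346  0.11  ]
front top b [ 0.4701 -0.1994  0.11  ]
side far [ 0.6985 -0.1438  0.02  ]
side far2 [ 0.6764 -0.1359  0.02  ]
side out [0.6908 0.1301 0.02  ]
side ins [0.6715 0.1109 0.02  ]
side stop end [0.6201 0.114  0.02  ]
side fronttop a [ 0.451  -0.4291  0.11  ]
side b [ 0.4627 -0.1816  0.11  ]
side unit top fl [ 0.614 -0.217  0.124]
side unit fr [ 0.5954 -0.449   0.124 ]
side drawer in [ 0.6101 -0.2422  0.102 ]
```

```bash
cat >> h.py <<'E'
from scipy.spatial.transform import Rotation as Ro
def tool(st=None):
    st=st or get_state()
    r=st["eef_rot"]; R=Ro.from_euler("xyz",r,degrees=True).as_matrix()
    return np.array(st["tcp_pos"]),R
def plan(x,y,z,jaw=None):
    """jaw: world direction (deg) of tool y (mod 180). prints turn units then shift units in axes after turn"""
    p,R=tool()
    yd=np.degrees(np.arctan2(R[1,1],R[0,1]))
    t=0
    if jaw is not None:
        d=(jaw-yd+90)%180-90   # world ccw
        t=-d                    # tool x down: ccw world = negative about tool x
        R=R@Ro.from_euler("x",t,degrees=True).as_matrix()
    s=R.T@(np.array([x,y,z])-p)/.02
    print("at",p.round(4),"jawdir %.1f"%yd,"turn units %.2f"%(t/6),"shift units",s.round(2))
    return t/6,s
E
python3 - <<'E'
from h import *
p,R=tool();print(R.round(3))
m=camera_model("wrist");Rc,_=cv2.Rodrigues(m["rvec"]);c=-Rc.T@m["tvec"];print("cam",c,"in tool",R.T@(c-p),"axis",Rc[2],"in tool",R.T@Rc[2], "camx in tool",R.T@Rc[0])
plan(.55,.2,.3,0)
E
```

```text
[[-0.    -0.293 -0.956]
 [-0.001 -0.956  0.293]
 [-1.     0.001 -0.   ]]
cam [0.27094428 0.62181762 0.38333551] in tool [-0.1384665   0.00097316 -0.07723243] axis [-0.27285281  0.08159229 -0.95858961] in tool [9.58552839e-01 6.14901133e-04 2.84914156e-01] camx in tool [-2.42162619e-04  9.99999068e-01 -1.34347447e-03]
at [0.1973 0.6452 0.2449] jawdir -107.0 turn units 12.16 shift units [ -2.73 -17.63 -22.26]
```

{"fn": "step_arm", "kwargs": {
  "steps": [
    [[0, 0, 0], 1],
    [[0, 0, 0], 1],
    [[0, 0, 0], 1],
    [[0, 0, 0], 1],
    [[0, 0, 0], 1],
    [[0, 0, 0], 1],
    [[0, 0, 0], 1],
    [[0, 0, 0], 1],
    [[0, 0, 0], 1],
    [[0, 0, 0], 1],
    [[0, 0, 0], 1],
    [[0, 0, 0], 1],
    [[0, 0, 0], 0.16],
    [[0, -0.9, -1], 0],
    [[0, -0.9, -1], 0],
    [[0, -0.9, -1], 0],
    [[0, -0.9, -1], 0],
    [[0, -0.9, -1], 0],
    [[0, -0.9, -1], 0],
    [[0, -0.9, -1], 0]
  ],
  "fingers": 0
}}

```text
time_s: 1.82
tcp_pos: [0.3242, 0.5044, 0.2455]
eef_rot: [156.4, 90.0, -113.3]
contact_force: [0.2, -0.5, -0.4]
gripper_width: 0.0873
```

{"fn": "step_arm", "kwargs": {
  "steps": [
    [[0, -0.9, -1], 0],
    [[0, -0.9, -1], 0],
    [[0, -0.9, -1], 0],
    [[0, -0.9, -1], 0],
    [[0, -0.9, -1], 0],
    [[0, -0.9, -1], 0],
    [[0, -0.9, -1], 0],
    [[0, -0.9, -1], 0],
    [[0, -0.9, -1], 0],
    [[0, -0.9, -1], 0],
    [[0, -0.9, -1], 0],
    [[0, -0.9, -0.7], 0],
    [[0, -0.9, 0], 0],
    [[0, 0, 0], 0],
    [[0, 0, 0], 0]
  ]
}}

```text
time_s: 3.07
tcp_pos: [0.5581, 0.2711, 0.2449]
eef_rot: [124.2, 89.9, -145.7]
contact_force: [-0.3, 0.4, 0.1]
gripper_width: 0.0874
```

Run:
```python
from h import *
print(get_state()["time_s"]);plan(.56,.25,.25,0)
m=camera_model("wrist");im=capture("wrist");cv2.imwrite("pics/w1.png",im)
```

```text
3.0667
at [0.5581 0.2711 0.2449] jawdir -179.9 turn units 0.01 shift units [-0.26 -0.1  -1.06]
```

View pics/w1.png

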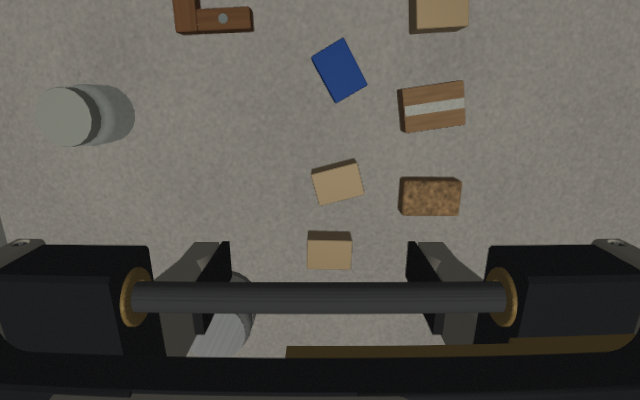

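Run:
```python
from h import *
crop("pics/w1a.png","pics/w1.png",300,60,180,220,4) if 0 else None
crop("pics/w1a.png","pics/w1.png",300,150,180,130,4)
crop("pics/w1b.png","pics/w1.png",160,0,320,140,2)
```

```text
(no output)
```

View pics/w1a.png

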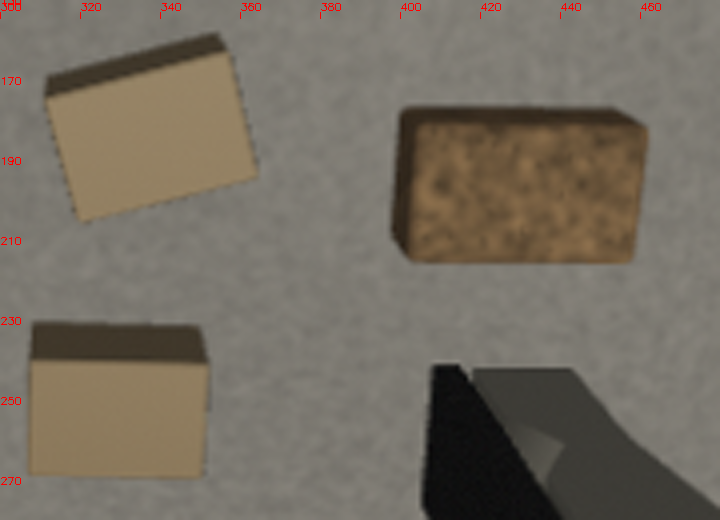

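View pics/w1b.png

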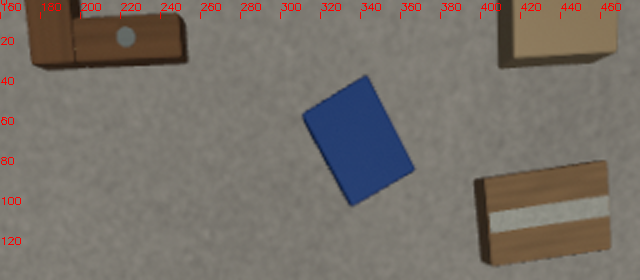

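Run:
```python
from fit import *
W=camera_model("wrist")
a=lambda *p:[(300+x/4,150+y/4) for x,y in p]
b=lambda *p:[(160+x/2,y/2) for x,y in p]
BL=(.05,.036,.03)
for n,c,sz in [("C",a((47,97),(229,52),(257,176),(80,221)),BL),("D",a((30,361),(208,363),(203,477),(28,475)),BL),
("sander",a((415,123),(647,127),(632,262),(410,262)),(.064,.04,.025)),("carton",b((483,177),(605,161),(610,248),(490,265)),(.062,.044,.026))]:
    print(n,*fit([(W,c)],*sz))
for p in b((75,15),(180,14),(183,62),(34,64),(75,62)): print(P(W,*p,.02).round(4))
```

```text
C [ 0.53611615  0.28050877 14.61873596] 0.827707193182884
D [ 0.54447244  0.36116145 -0.69589644] 0.4991347707063541
sander [0.43490221 0.29717682 0.09055902] 0.9632429650993387
carton [0.44200108 0.20119308 8.49623731] 0.567343817060087
[0.6726 0.1096 0.02  ]
[0.6222 0.1098 0.02  ]
[0.6217 0.1311 0.02  ]
[0.6943 0.1311 0.02  ]
[0.6741 0.1305 0.02  ]
```

Run:
```python
from h import *
S=camera_model("scene");D=camera_model("side")
print(P(S,400,334,.07),P(D,150+62/2,70+465/2,.07), "jar",P(S,291,286,.075),P(D,197,214,.075))
plan(.5445,.3612,.042,-.7)
```

```text
[0.66947558 0.43088931 0.07      ] [0.66622379 0.4318351  0.07      ] jar [0.78329515 0.20801029 0.075     ] [0.78286994 0.20514344 0.075     ]
at [0.5575 0.2715 0.2451] jawdir -179.9 turn units 0.13 shift units [10.15  0.69  4.48]
```

{"fn": "step_arm", "kwargs": {
  "steps": [
    [[0, 0.14, 0.9], 0.13],
    [[0, 0.14, 0.9], 0],
    [[0, 0.14, 0.9], 0],
    [[0.5, 0.14, 0.9], 0],
    [[1, 0.14, 0.9], 0],
    [[1, 0, 0], 0],
    [[1, 0, 0], 0],
    [[1, 0, 0], 0],
    [[1, 0, 0], 0],
    [[1, 0, 0], 0],
    [[1, 0, 0], 0],
    [[1, 0, 0], 0],
    [[0.8, 0, 0], 0],
    [[0.5, 0, 0], 0],
    [[0, 0, 0], 0],
    [[0, 0, 0], 0]
  ],
  "fingers": 0
}}

```text
time_s: 4.45
tcp_pos: [0.5441, 0.3624, 0.049]
eef_rot: [149.0, 89.9, -121.7]
contact_force: [0.2, 0.6, -0.6]
gripper_width: 0.0875
```

Run:
```python
from h import *
plan(.5445,.3612,.042,-.7)
cv2.imwrite("pics/w2.png",capture("wrist"))
```

```text
at [0.5441 0.3624 0.049 ] jawdir 179.3 turn units 0.01 shift units [ 0.35 -0.02 -0.06]
```

View pics/w2.png

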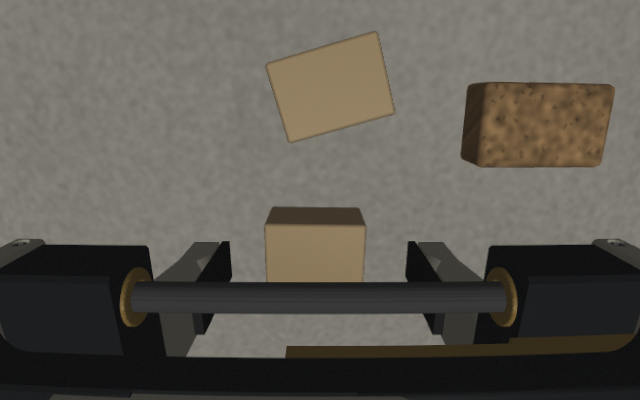

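{"fn": "step_arm", "kwargs": {
  "steps": [
    [[0.35, 0, 0], 0],
    [[0, 0, 0], 0],
    [[0, 0, 0], 0]
  ]
}}

```text
time_s: 4.75
tcp_pos: [0.5446, 0.3619, 0.0429]
eef_rot: [-32.0, 90.0, 57.2]
contact_force: [-0.1, -0.3, 0.5]
gripper_width: 0.0876
```

{"fn": "step_arm", "kwargs": {
  "steps": [
    [[0, 0, 0], 0],
    [[0, 0, 0], 0],
    [[0, 0, 0], 0],
    [[0, 0, 0], 0],
    [[0, 0, 0], 0],
    [[0, 0, 0], 0],
    [[0, 0, 0], 0],
    [[0, 0, 0], 0]
  ],
  "fingers": 1,
  "grip_force": 20
}}

```text
time_s: 5.42
tcp_pos: [0.5446, 0.3618, 0.0426]
eef_rot: [-56.7, 90.0, 32.6]
contact_force: [-0.3, 0.4, 0.4]
gripper_width: 0.0495
```

Run:
```python
from h import *
s=get_state();print(s["gripper_width"],s["contact_force"])
plan(.646,.086,.1)
```

```text
0.04948240902444745 [-0.28652481  0.39099876  0.430328  ]
at [0.5446 0.3618 0.0426] jawdir 179.3 turn units 0.00 shift units [ -2.87  -5.25 -13.73]
```

{"fn": "step_arm", "kwargs": {
  "steps": [
    [[-0.5, 0, 0], 0],
    [[-1, 0, 0], 0],
    [[-1, 0, 0], 0],
    [[-0.8, -0.2, -0.5], 0],
    [[-0.8, -0.4, -1], 0],
    [[-0.6, -0.4, -1], 0],
    [[-0.6, -0.4, -1], 0],
    [[-0.5, -0.4, -1], 0],
    [[0, -0.4, -1], 0],
    [[0, -0.4, -1], 0],
    [[0, -0.4, -1], 0],
    [[0, -0.4, -1], 0],
    [[0, -0.4, -1], 0],
    [[0, -0.4, -1], 0],
    [[0, -0.4, -1], 0],
    [[0, -0.4, -1], 0],
    [[0, -0.2, -1], 0],
    [[0, -0.05, -0.4], 0],
    [[0, 0, 0], 0],
    [[0, 0, 0], 0]
  ]
}}

```text
time_s: 7.08
tcp_pos: [0.6459, 0.0823, 0.159]
eef_rot: [-39.9, 90.0, 49.3]
contact_force: [-0.4, 0.2, -0.1]
gripper_width: 0.0496
```

Run:
```python
from h import *
s=get_state();print(s["gripper_width"],s["contact_force"])
plan(.646,.086,.1)
cv2.imwrite("pics/w3.png",capture("wrist"))
```

```text
0.049572509444119596 [-0.43308842  0.23412545 -0.05711466]
at [0.6459 0.0823 0.159 ] jawdir 179.2 turn units 0.00 shift units [ 2.95 -0.    0.19]
```

View pics/w3.png

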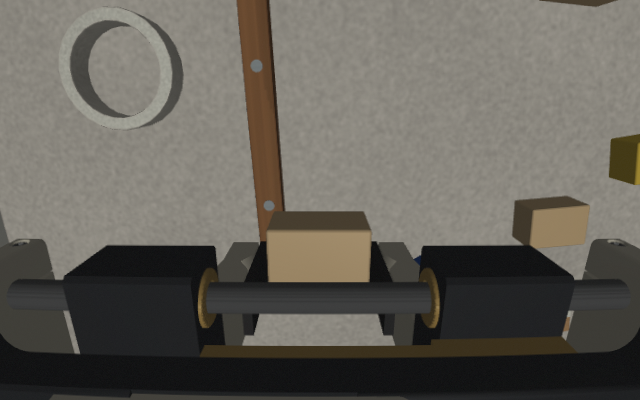

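Run:
```python
from h import *
crop("pics/w3a.png","pics/w3.png",220,0,100,230,3)
```

```text
(no output)
```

View pics/w3a.png

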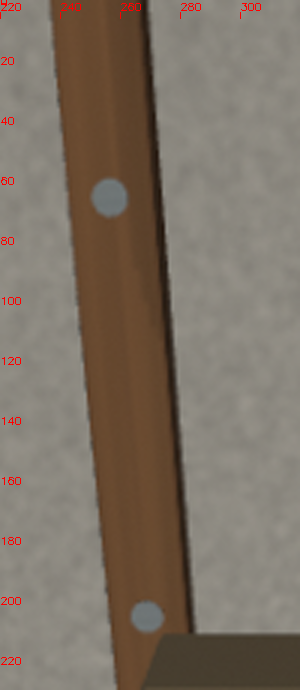

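Run:
```python
from h import *
W=camera_model("wrist")
for p,z in [((149,0),0),((165,240),0),((192,630),0),((50,0),.02),((84,340),.02),((117,680),.02),((144,50),.02),((187,610),.02)]:
    print(z,P(W,220+p[0]/3,p[1]/3,z).round(4))
```

```text
0 [ 0.6814 -0.069   0.    ]
0 [ 0.6797 -0.0095  0.    ]
0 [0.6766 0.1015 0.    ]
0.02 [ 0.7027 -0.0646  0.02  ]
0.02 [0.6994 0.0158 0.02  ]
0.02 [0.6963 0.1097 0.02  ]
0.02 [ 0.6806 -0.0529  0.02  ]
0.02 [0.6756 0.0891 0.02  ]
```

Run:
```python
from h import *
plan(.6485,.0885,.0425,1.7)
```

```text
at [0.6459 0.0828 0.1589] jawdir 179.2 turn units -0.41 shift units [ 5.82 -0.14  0.28]
```

{"fn": "step_arm", "kwargs": {
  "steps": [
    [[0, 0, 0], -0.41],
    [[0.5, -0.14, 0.28], 0],
    [[1, 0, 0], 0],
    [[1, 0, 0], 0],
    [[1, 0, 0], 0],
    [[1, 0, 0], 0],
    [[0.8, 0, 0], 0],
    [[0.3, 0, 0], 0],
    [[0, 0, 0], 0],
    [[0, 0, 0], 0],
    [[0, 0, 0], 0]
  ]
}}

```text
time_s: 8.05
tcp_pos: [0.6493, 0.0888, 0.0476]
eef_rot: [-75.3, 89.9, 16.4]
contact_force: [-0.7, 0.9, -0.0]
gripper_width: 0.0498
```

Run:
```python
from h import *
s=get_state();print(s["gripper_width"],s["contact_force"])
plan(.6485,.0885,.0425,1.7)
cv2.imwrite("pics/w4.png",capture("wrist"))
```

```text
0.049764085711476086 [-0.708572    0.86739636 -0.02390805]
at [0.6493 0.0888 0.0476] jawdir -178.3 turn units 0.01 shift units [ 0.25  0.04 -0.02]
```

View pics/w4.png

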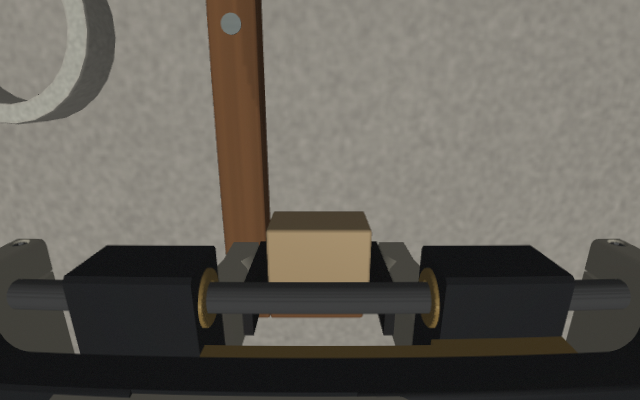

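{"fn": "step_arm", "kwargs": {
  "steps": [
    [[0.25, 0, 0], 0],
    [[0, 0, 0], 0],
    [[0, 0, 0.1], 0],
    [[0, 0, 0.1], 0],
    [[0, 0, 0], 0],
    [[0, 0, 0], 0]
  ]
}}

```text
time_s: 8.6
tcp_pos: [0.649, 0.0917, 0.0425]
eef_rot: [-116.3, 89.9, -24.6]
contact_force: [-0.2, -4.1, 5.1]
gripper_width: 0.0497
```

{"fn": "step_arm", "kwargs": {
  "steps": [
    [[0, 0, 0], 0],
    [[0, 0, 0], 0],
    [[0, 0, 0], 0],
    [[0, 0, 0], 0]
  ],
  "fingers": 0.25
}}

```text
time_s: 8.93
tcp_pos: [0.6482, 0.0923, 0.0412]
eef_rot: [85.0, 90.0, 176.7]
contact_force: [1.0, -1.0, -0.1]
gripper_width: 0.0649
```

{"fn": "step_arm", "kwargs": {
  "steps": [
    [[-1, 0, 0], 0],
    [[-1, 0, 0], 0],
    [[-1, 0, -1], 0],
    [[-1, 0, -1], 0],
    [[-1, 0, -1], 0],
    [[0, 0, -1], 0],
    [[0, 0, 0], 0],
    [[0, 0, 0], 0]
  ],
  "fingers": 0
}}

```text
time_s: 9.6
tcp_pos: [0.6506, 0.0114, 0.1416]
eef_rot: [0.5, 90.0, 92.1]
contact_force: [0.2, 0.0, -0.2]
gripper_width: 0.0876
```

Run:
```python
from h import *
plan(.536,.2805,.1,14.6)
cv2.imwrite("pics/w5.png",capture("wrist"))
cv2.imwrite("pics/scene5.png",capture("scene"))
```

```text
at [0.6506 0.0114 0.1416] jawdir -178.4 turn units -2.17 shift units [ 2.08  2.15 14.47]
```

View pics/w5.png

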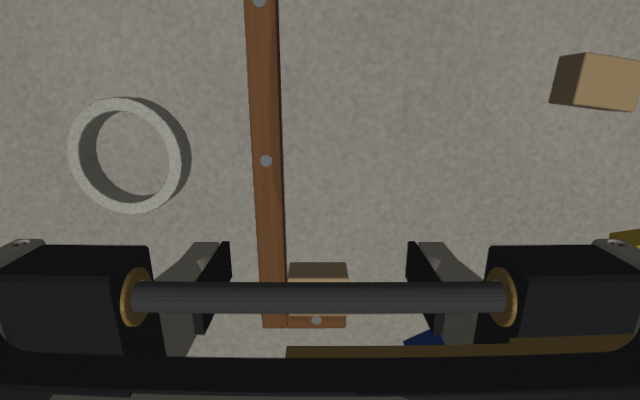

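View pics/scene5.png

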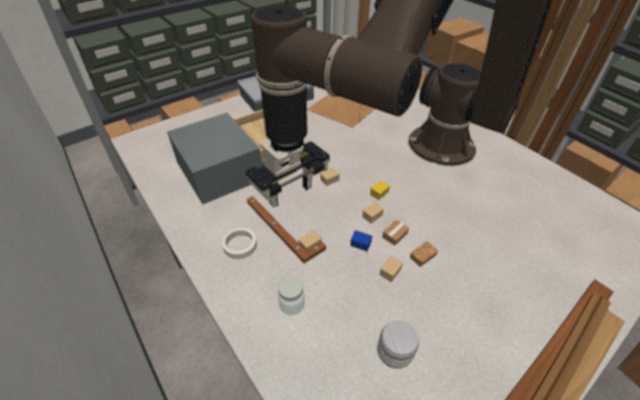

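{"fn": "step_arm", "kwargs": {
  "steps": [
    [[-0.2, 1, -0.2], 0],
    [[-0.2, 1, -0.2], 0],
    [[-0.2, 1, -0.2], 0],
    [[-0.2, 1, -0.2], 0],
    [[-0.2, 1, -0.2], 0],
    [[0, 1, -0.2], 0],
    [[0, 1, -0.2], 0],
    [[0, 1, 0], 0],
    [[0, 1, 0], 0],
    [[0, 1, 0], 0],
    [[0, 0, 0], 0],
    [[0, 0, 0], 0]
  ]
}}

```text
time_s: 10.7
tcp_pos: [0.4512, -0.0212, 0.1617]
eef_rot: [-61.0, 90.0, 30.9]
contact_force: [0.3, 0.3, 0.4]
gripper_width: 0.088
```

Run:
```python
from h import *
plan(.447,-.08,.1,-1.5)
im=capture("wrist");cv2.imwrite("pics/w6.png",im);crop("pics/w6a.png",im,240,100,200,150,4)
```

```text
at [ 0.4512 -0.0212  0.1617] jawdir -178.2 turn units 0.55 shift units [ 3.08  0.13 -2.95]
```

View pics/w6a.png

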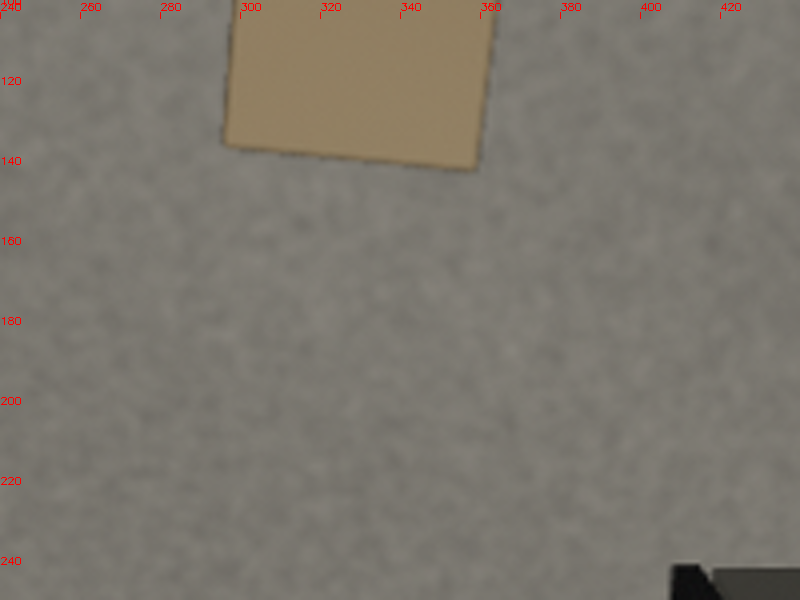

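Run:
```python
from h import *
crop("pics/w6b.png","pics/w6.png",280,50,100,100,6)
```

```text
(no output)
```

View pics/w6b.png

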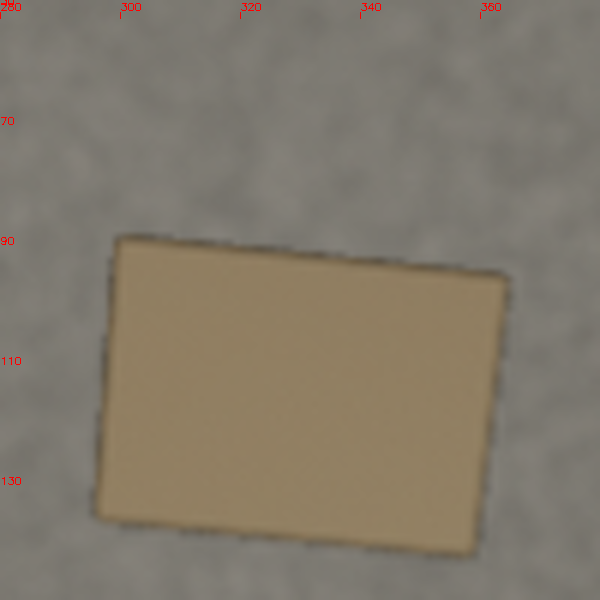

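Run:
```python
from fit import *
W=camera_model("wrist")
c=[(280+x/6,50+y/6) for x,y in ((117,236),(506,273),(473,555),(97,519))]
q,e=fit([(W,c)],.05,.036,.03);print(q,e)
plan(q[0],q[1],.0425,q[2])
```

```text
[ 0.44524725 -0.08570504 -3.3044644 ] 0.8601869348531404
at [ 0.4521 -0.0211  0.1617] jawdir -178.2 turn units 0.85 shift units [ 5.96  0.16 -3.25]
```

{"fn": "step_arm", "kwargs": {
  "steps": [
    [[0, 0, 0], 0.85],
    [[0, 0.04, -0.8], 0],
    [[0.2, 0.04, -0.8], 0],
    [[0.6, 0.04, -0.8], 0],
    [[1, 0.04, -0.8], 0],
    [[1, 0, -0.05], 0],
    [[1, 0, 0], 0],
    [[1, 0, 0], 0],
    [[0.6, 0, 0], 0],
    [[0.4, 0, 0], 0],
    [[0.15, 0, 0], 0],
    [[0, 0, 0], 0],
    [[0, 0, 0], 0]
  ]
}}

```text
time_s: 11.83
tcp_pos: [0.4454, -0.0863, 0.0428]
eef_rot: [-99.4, 90.0, -12.8]
contact_force: [0.0, 0.7, 0.1]
gripper_width: 0.0878
```

Run:
```python
from h import *
plan(.4452,-.0857,.0425,-3.3)
im=capture("wrist");cv2.imwrite("pics/w7.png",im)
```

```text
at [ 0.4454 -0.0863  0.0428] jawdir 176.6 turn units -0.01 shift units [0.02 0.01 0.03]
```

View pics/w7.png

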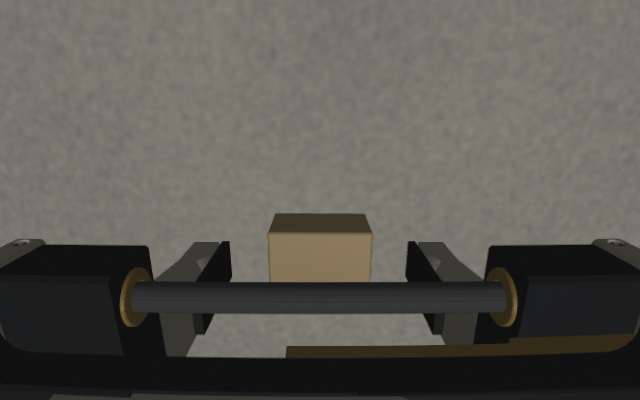

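{"fn": "step_arm", "kwargs": {
  "steps": [
    [[0, 0, 0], 0],
    [[0, 0, 0], 0],
    [[0, 0, 0], 0],
    [[0, 0, 0], 0],
    [[0, 0, 0], 0],
    [[0, 0, 0], 0],
    [[0, 0, 0], 0],
    [[-0.5, 0, 0], 0],
    [[-1, 0, 0], 0],
    [[-1, 0, 0], 0],
    [[-0.5, 0, 0], 0],
    [[0, 0, 0], 0]
  ],
  "fingers": 1
}}

```text
time_s: 12.88
tcp_pos: [0.4462, -0.0863, 0.1047]
eef_rot: [-78.1, 89.8, 8.6]
contact_force: [0.3, 0.4, -0.6]
gripper_width: 0.0495
```

Run:
```python
from h import *
print(get_state()["gripper_width"]);plan(.649,.048,.0425,1.8)
```

```text
0.049476077236977556
at [ 0.4462 -0.0863  0.1047] jawdir 176.6 turn units -0.86 shift units [  3.16 -10.33   6.39]
```

{"fn": "step_arm", "kwargs": {
  "steps": [
    [[0, 0, 0], -0.86],
    [[0, -0.5, 0.3], 0],
    [[0, -1, 0.6], 0],
    [[0, -1, 0.6], 0],
    [[0, -1, 0.6], 0],
    [[0, -1, 0.6], 0],
    [[0, -1, 0.6], 0],
    [[0, -1, 0.6], 0],
    [[0, -1, 0.6], 0],
    [[0, -1, 0.6], 0],
    [[0, -1, 0.6], 0],
    [[0, -0.6, 0.5], 0],
    [[0, -0.23, 0.19], 0],
    [[0.8, 0, 0], 0],
    [[1, 0, 0], 0],
    [[0.7, 0, 0], 0],
    [[0.35, 0, 0], 0],
    [[0, 0, 0], 0],
    [[0, 0, 0], 0]
  ]
}}

```text
time_s: 14.47
tcp_pos: [0.6472, 0.0476, 0.0451]
eef_rot: [118.9, 90.0, -149.3]
contact_force: [-0.1, 0.8, 0.4]
gripper_width: 0.0496
```

Run:
```python
from h import *
s=get_state();print(s["gripper_width"],s["contact_force"]);plan(.649,.048,.0425,1.8)
im=capture("wrist");cv2.imwrite("pics/w8.png",im)
```

```text
0.04959068839095413 [-0.13504372  0.83739228  0.37592867]
at [0.6472 0.0476 0.0451] jawdir -178.3 turn units -0.01 shift units [ 0.13 -0.09  0.02]
```

View pics/w8.png

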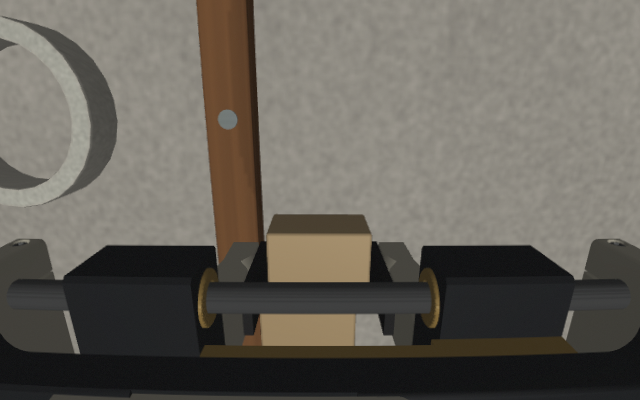

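{"fn": "step_arm", "kwargs": {
  "steps": [
    [[0.13, -0.06, 0], 0],
    [[0, 0, 0.1], 0],
    [[0, 0, 0.1], 0],
    [[0, 0, 0.1], 0],
    [[0, 0, 0.08], 0],
    [[0, 0, 0.05], 0],
    [[0, 0, 0], 0],
    [[0, 0, 0], 0]
  ]
}}

```text
time_s: 15.18
tcp_pos: [0.6485, 0.0543, 0.0436]
eef_rot: [178.7, 89.9, -89.5]
contact_force: [2.5, -11.1, 1.0]
gripper_width: 0.0497
```

{"fn": "step_arm", "kwargs": {
  "steps": [
    [[0, 0, 0], 0],
    [[0, 0, 0], 0],
    [[0, 0, 0], 0],
    [[0, 0, 0], 0],
    [[-1, 0, 0], 0],
    [[-1, 0, 0], 0],
    [[-1, 0, 0], 0],
    [[-1, 0, 0], 0],
    [[-1, 0, 0], 0],
    [[0, 0, 0], 0],
    [[0, 0, 0], 0]
  ],
  "fingers": 0.25
}}

```text
time_s: 16.1
tcp_pos: [0.6489, 0.057, 0.1445]
eef_rot: [-67.5, 89.8, 24.3]
contact_force: [0.4, -0.8, -0.1]
gripper_width: 0.0656
```

Run:
```python
from h import *
plan(.445,.17,.16,0)
```

```text
at [0.6489 0.057  0.1445] jawdir -178.2 turn units 0.30 shift units [-0.8  10.19  5.65]
```

{"fn": "step_arm", "kwargs": {
  "steps": [
    [[-0.2, 0.5, 0.3], 0.3],
    [[-0.2, 1, 0.55], 0],
    [[-0.2, 1, 0.55], 0],
    [[-0.2, 1, 0.55], 0],
    [[0, 1, 0.55], 0],
    [[0, 1, 0.55], 0],
    [[0, 1, 0.55], 0],
    [[0, 1, 0.55], 0],
    [[0, 1, 0.55], 0],
    [[0, 1, 0.55], 0],
    [[0, 0.7, 0.4], 0],
    [[0, 0, 0], 0],
    [[0, 0, 0], 0]
  ],
  "fingers": 0
}}

```text
time_s: 17.18
tcp_pos: [0.4433, 0.1694, 0.1586]
eef_rot: [112.7, 90.0, -157.2]
contact_force: [0.8, 0.0, -0.7]
gripper_width: 0.0878
```

Run:
```python
from h import *
plan(.445,.17,.16,0)
im=capture("wrist");cv2.imwrite("pics/w9.png",im)
```

```text
at [0.4433 0.1694 0.1586] jawdir -179.9 turn units 0.01 shift units [-0.07 -0.09  0.03]
```

View pics/w9.png

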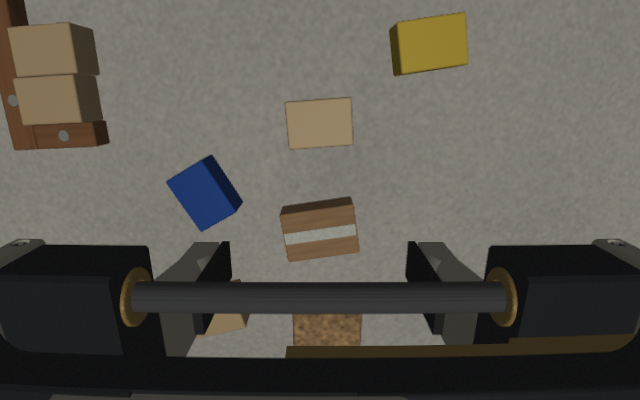

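Run:
```python
from h import *
crop("pics/w9a.png","pics/w9.png",275,85,90,75,8)
crop("pics/w9b.png","pics/w9.png",0,0,130,160,5)
```

```text
(no output)
```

View pics/w9a.png

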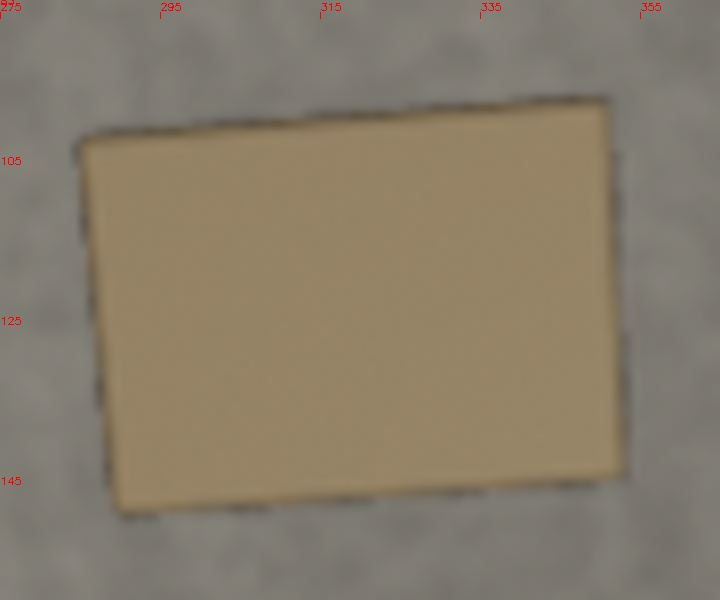

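View pics/w9b.png

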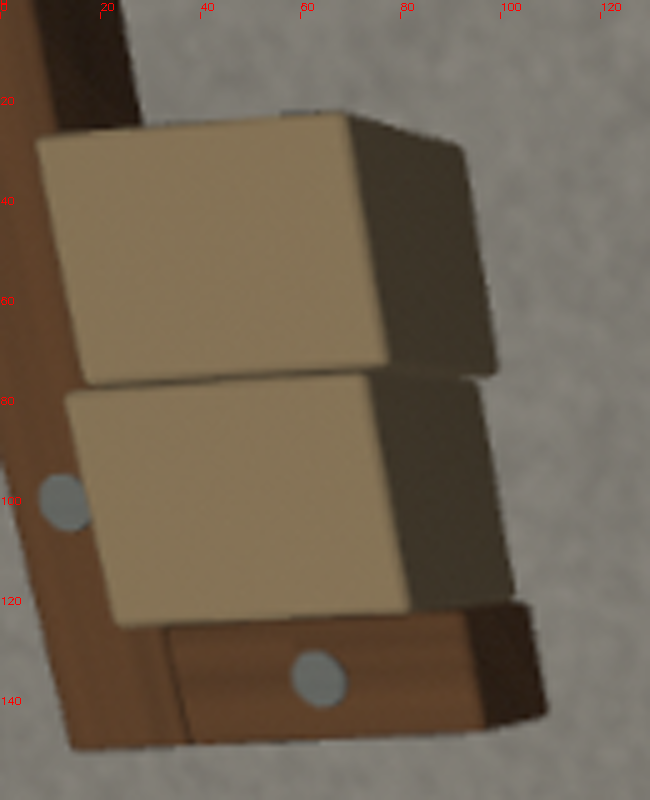

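Run:
```python
from fit import *
W=camera_model("wrist")
c=[(275+x/8,85+y/8) for x,y in ((82,138),(608,101),(624,475),(116,510))]
q,e=fit([(W,c)],.05,.036,.03);print(q,e)
plan(q[0],q[1],.0425,q[2])
```

```text
[0.44257802 0.11005684 4.0561751 ] 0.9178937413533514
at [0.4439 0.1692 0.1586] jawdir -180.0 turn units -0.67 shift units [ 5.81  0.27 -2.95]
```

{"fn": "step_arm", "kwargs": {
  "steps": [
    [[0, 0, 0], -0.67],
    [[0, 0.07, -0.7], 0],
    [[0.2, 0.07, -0.75], 0],
    [[0.6, 0.07, -0.75], 0],
    [[1, 0.06, -0.75], 0],
    [[1, 0, 0], 0],
    [[1, 0, 0], 0],
    [[1, 0, 0], 0],
    [[0.6, 0, 0], 0],
    [[0.3, 0, 0], 0],
    [[0.1, 0, 0], 0],
    [[0, 0, 0], 0],
    [[0, 0, 0], 0]
  ]
}}

```text
time_s: 18.32
tcp_pos: [0.4433, 0.1098, 0.0435]
eef_rot: [-67.1, 90.0, 26.9]
contact_force: [-0.6, -0.2, 0.5]
gripper_width: 0.0878
```

Run:
```python
from h import *
plan(.4426,.110,.0425,4)
im=capture("wrist");cv2.imwrite("pics/w10.png",im)
```

```text
at [0.4433 0.1098 0.0435] jawdir -176.0 turn units -0.01 shift units [0.05 0.04 0.01]
```

View pics/w10.png

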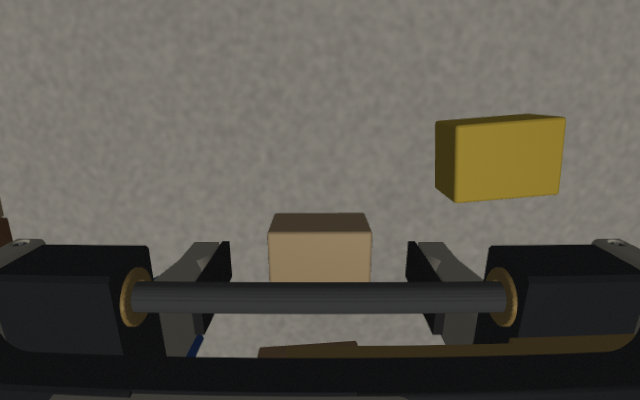

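{"fn": "step_arm", "kwargs": {
  "steps": [
    [[0.05, 0, 0], 0],
    [[0, 0, 0], 0],
    [[0, 0, 0], 0],
    [[0, 0, 0], 0],
    [[0, 0, 0], 0],
    [[0, 0, 0], 0],
    [[0, 0, 0], 0],
    [[-0.5, 0, 0], 0],
    [[-1, 0, 0], 0],
    [[-1, 0, 0], 0],
    [[-0.5, 0, 0], 0],
    [[0, 0, 0], 0]
  ],
  "fingers": 1
}}

```text
time_s: 19.37
tcp_pos: [0.444, 0.1106, 0.1041]
eef_rot: [-60.8, 89.8, 33.3]
contact_force: [-0.2, -0.2, -0.0]
gripper_width: 0.05
```

Run:
```python
from h import *
print(get_state()["gripper_width"]);plan(.6495,.012,.0425,1.8)
```

```text
0.04996112380809557
at [0.444  0.1106 0.1041] jawdir -176.0 turn units 0.37 shift units [  3.1  -10.1   -5.26]
```

{"fn": "step_arm", "kwargs": {
  "steps": [
    [[0, 0, 0], 0.37],
    [[0, -0.5, -0.3], 0],
    [[0, -1, -0.52], 0],
    [[0, -1, -0.52], 0],
    [[0, -1, -0.52], 0],
    [[0, -1, -0.52], 0],
    [[0, -1, -0.52], 0],
    [[0, -1, -0.52], 0],
    [[0, -1, -0.52], 0],
    [[0, -1, -0.52], 0],
    [[0, -1, -0.5], 0],
    [[0, -0.5, -0.25], 0],
    [[0, -0.1, -0.05], 0],
    [[0.8, 0, 0], 0],
    [[1, 0, 0], 0],
    [[0.7, 0, 0], 0],
    [[0.35, 0, 0], 0],
    [[0, 0, 0], 0],
    [[0, 0, 0], 0]
  ]
}}

```text
time_s: 20.95
tcp_pos: [0.6477, 0.0112, 0.045]
eef_rot: [116.6, 90.0, -151.6]
contact_force: [0.2, 0.4, -1.1]
gripper_width: 0.0496
```

Run:
```python
from h import *
s=get_state();print(s["gripper_width"],s["contact_force"]);plan(.6495,.012,.0425,1.8)
im=capture("wrist");cv2.imwrite("pics/w11.png",im)
```

```text
0.049579148480632836 [ 0.20722366  0.42669279 -1.09781315]
at [0.6477 0.0112 0.045 ] jawdir -178.2 turn units 0.00 shift units [ 0.13 -0.09  0.04]
```

View pics/w11.png

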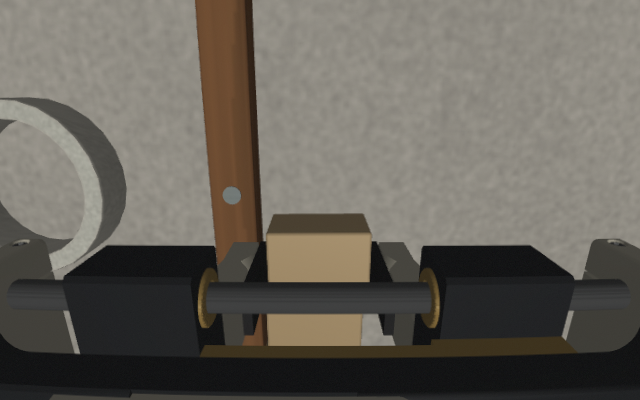

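{"fn": "step_arm", "kwargs": {
  "steps": [
    [[0.13, -0.1, 0], 0],
    [[0, 0, 0.1], 0],
    [[0, 0, 0.1], 0],
    [[0, 0, 0.1], 0],
    [[0, 0, 0.1], 0],
    [[0, 0, 0.07], 0],
    [[0, 0, 0], 0],
    [[0, 0, 0], 0]
  ]
}}

```text
time_s: 21.67
tcp_pos: [0.6498, 0.0187, 0.0428]
eef_rot: [173.8, 89.9, -94.4]
contact_force: [1.2, -8.8, -0.0]
gripper_width: 0.0496
```

{"fn": "step_arm", "kwargs": {
  "steps": [
    [[0, 0, 0], 0],
    [[0, 0, 0], 0],
    [[0, 0, 0], 0],
    [[0, 0, 0], 0],
    [[-1, 0, 0], 0],
    [[-1, 0, 0], 0],
    [[-1, 0, 0], 0],
    [[-1, 0, 0], 0],
    [[-1, 0, 0], 0],
    [[0, 0, 0], 0],
    [[0, 0, 0], 0]
  ],
  "fingers": 0.25
}}

```text
time_s: 22.58
tcp_pos: [0.6504, 0.0209, 0.1439]
eef_rot: [-71.9, 89.8, 19.9]
contact_force: [-0.3, -1.5, -1.1]
gripper_width: 0.0653
```

Run:
```python
from h import *
plan(.536,.32,.16,14.6)
im=capture("scene");crop("pics/s12.png",im,230,150,220,150,3)
```

```text
at [0.6504 0.0209 0.1439] jawdir -178.2 turn units -2.13 shift units [-0.81  1.76 15.91]
```

View pics/s12.png

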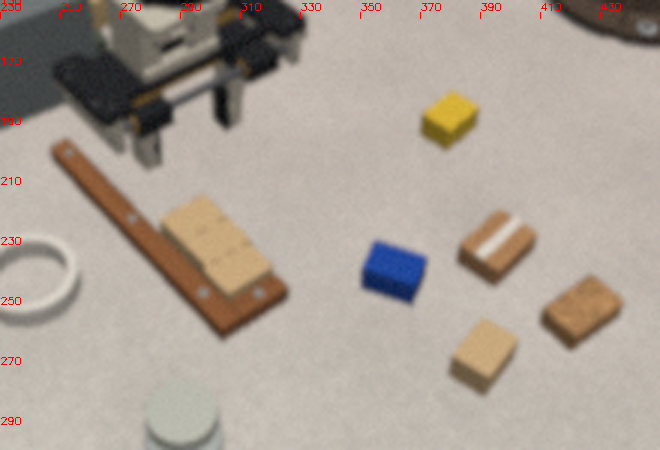

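{"fn": "step_arm", "kwargs": {
  "steps": [
    [[0, 0, 0.5], -0.71],
    [[0, 0, 0], -0.71],
    [[0, 0, 0], -0.71],
    [[-0.2, 0.1, 1], 0],
    [[-0.2, 0.1, 1], 0],
    [[-0.2, 0.1, 1], 0],
    [[-0.2, 0.1, 1], 0],
    [[0, 0.1, 1], 0],
    [[0, 0.1, 1], 0],
    [[0, 0.1, 1], 0],
    [[0, 0.1, 1], 0],
    [[0, 0.1, 1], 0],
    [[0, 0.1, 1], 0],
    [[0, 0.1, 1], 0],
    [[0, 0.1, 1], 0],
    [[0, 0.2, 1], 0],
    [[0, 0.2, 1], 0],
    [[0, 0.2, 1], 0],
    [[0, 0, 0], 0],
    [[0, 0, 0], 0]
  ],
  "fingers": 0
}}

```text
time_s: 24.3
tcp_pos: [0.5382, 0.3123, 0.1571]
eef_rot: [116.0, 89.9, -139.3]
contact_force: [-0.1, -0.9, -0.2]
gripper_width: 0.0879
```

Run:
```python
from h import *
plan(.536,.2805,.0425,14.6)
im=capture("wrist");cv2.imwrite("pics/w13.png",im)
q=proj(camera_model("wrist"),box(.5361,.2805,14.6,.05,.036,.03)[4:]);print(q)
cv2.polylines(im,[q.astype(int)],True,(0,0,255));cv2.imwrite("pics/w13.png",im)
```

```text
at [0.5382 0.3123 0.1571] jawdir -165.3 turn units 0.01 shift units [ 5.73  0.5  -1.51]
[[298.38873372 185.58695635]
 [362.05168482 185.67605812]
 [363.75477791 139.54853966]
 [297.7225947  139.41144187]]
```

View pics/w13.png

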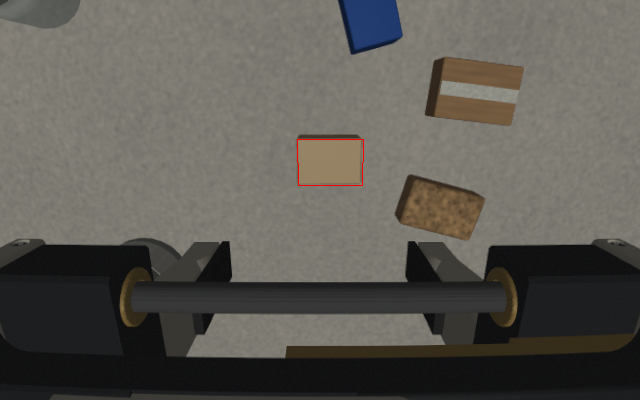

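{"fn": "step_arm", "kwargs": {
  "steps": [
    [[0, 0.12, -0.4], 0],
    [[0.2, 0.13, -0.4], 0],
    [[0.6, 0.13, -0.4], 0],
    [[1, 0.12, -0.3], 0],
    [[1, 0, 0], 0],
    [[1, 0, 0], 0],
    [[1, 0, 0], 0],
    [[0.6, 0, 0], 0],
    [[0.3, 0, 0], 0],
    [[0, 0, 0], 0],
    [[0, 0, 0], 0]
  ],
  "fingers": 0.2
}}

```text
time_s: 25.27
tcp_pos: [0.5373, 0.2794, 0.0446]
eef_rot: [164.3, 90.0, -91.2]
contact_force: [0.2, 0.7, 0.3]
gripper_width: 0.0701
```

Run:
```python
from h import *
plan(.536,.2805,.0425,14.6)
im=capture("wrist");cv2.imwrite("pics/w14.png",im)
```

```text
at [0.5373 0.2794 0.0446] jawdir -165.5 turn units -0.01 shift units [0.1  0.05 0.07]
```

View pics/w14.png

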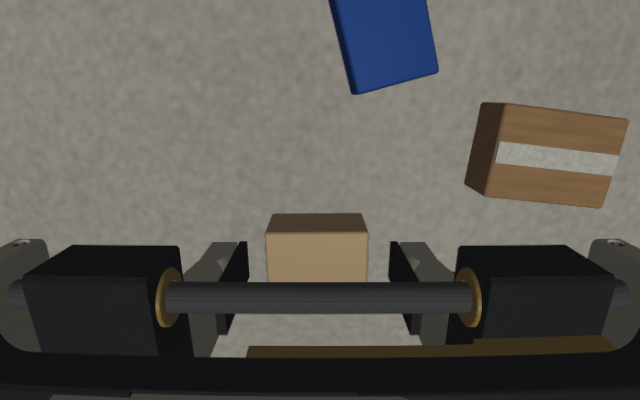

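{"fn": "step_arm", "kwargs": {
  "steps": [
    [[0.1, 0.05, 0.05], 0],
    [[0, 0, 0], 0],
    [[0, 0, 0], 0],
    [[0, 0, 0], 0],
    [[0, 0, 0], 0],
    [[0, 0, 0], 0],
    [[-0.5, 0, 0], 0],
    [[-1, 0, 0], 0],
    [[-1, 0, 0], 0],
    [[-0.7, 0, 0], 0],
    [[0, 0, 0], 0]
  ],
  "fingers": 1
}}

```text
time_s: 26.23
tcp_pos: [0.5373, 0.2821, 0.1102]
eef_rot: [-67.1, 89.7, 37.5]
contact_force: [1.3, 0.5, 0.0]
gripper_width: 0.0494
```

Run:
```python
from h import *
print(get_state()["gripper_width"]);plan(.6508,-.024,.0425,1.8)
```

```text
0.04942657372236542
at [0.5373 0.2821 0.1102] jawdir -165.4 turn units 2.13 shift units [  3.36  -5.18 -15.48]
```

{"fn": "step_arm", "kwargs": {
  "steps": [
    [[0, 0, 0], 0.71],
    [[0, 0, 0], 0.71],
    [[0, 0, 0], 0.71],
    [[0, -0.2, -0.5], 0],
    [[0, -0.34, -1], 0],
    [[0, -0.34, -1], 0],
    [[0, -0.34, -1], 0],
    [[0, -0.34, -1], 0],
    [[0, -0.34, -1], 0],
    [[0, -0.34, -1], 0],
    [[0, -0.34, -1], 0],
    [[0, -0.34, -1], 0],
    [[0, -0.34, -1], 0],
    [[0, -0.34, -1], 0],
    [[0, -0.34, -1], 0],
    [[0, -0.34, -1], 0],
    [[0, -0.34, -1], 0],
    [[0, -0.34, -1], 0],
    [[0, -0.2, -0.7], 0],
    [[0, 0, -0.3], 0]
  ]
}}

```text
time_s: 27.9
tcp_pos: [0.6488, -0.028, 0.1059]
eef_rot: [112.5, 90.0, -155.7]
contact_force: [-0.6, 0.3, -0.4]
gripper_width: 0.0495
```

{"fn": "step_arm", "kwargs": {
  "steps": [
    [[0.8, 0, 0], 0],
    [[1, 0, 0], 0],
    [[0.8, 0, 0], 0],
    [[0.5, 0, 0], 0],
    [[0, 0, 0], 0],
    [[0, 0, 0], 0]
  ]
}}

```text
time_s: 28.4
tcp_pos: [0.6483, -0.0256, 0.0441]
eef_rot: [107.0, 90.0, -161.1]
contact_force: [-0.0, 0.3, 0.4]
gripper_width: 0.0496
```

Run:
```python
from h import *
s=get_state();print(s["gripper_width"],s["contact_force"]);plan(.6508,-.024,.0425,1.8)
im=capture("wrist");cv2.imwrite("pics/w15.png",im)
```

```text
0.04959964069211699 [-0.00559161  0.33846756  0.42588865]
at [ 0.6483 -0.0256  0.0441] jawdir -178.2 turn units 0.00 shift units [ 0.08 -0.13  0.08]
```

View pics/w15.png

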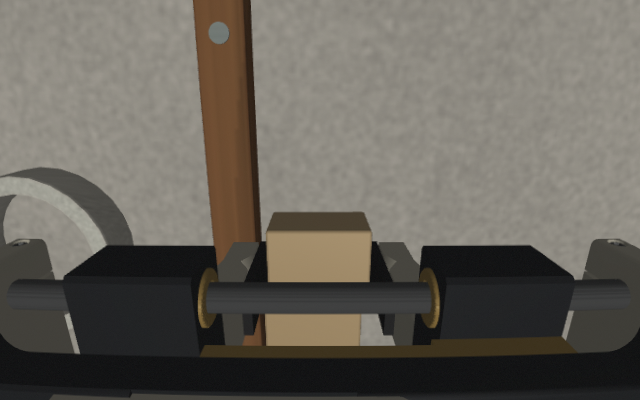

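{"fn": "step_arm", "kwargs": {
  "steps": [
    [[0.08, -0.13, 0], 0],
    [[0, 0, 0.1], 0],
    [[0, 0, 0.1], 0],
    [[0, 0, 0.1], 0],
    [[0, 0, 0.1], 0],
    [[0, 0, 0.1], 0],
    [[0, 0, 0], 0],
    [[0, 0, 0], 0]
  ]
}}

```text
time_s: 29.12
tcp_pos: [0.6509, -0.0163, 0.043]
eef_rot: [179.2, 90.0, -89.0]
contact_force: [0.9, -4.6, 0.7]
gripper_width: 0.0493
```

{"fn": "step_arm", "kwargs": {
  "steps": [
    [[0, 0, 0], 0],
    [[0, 0, 0], 0],
    [[0, 0, 0], 0],
    [[0, 0, 0], 0],
    [[-1, 0, 0], 0],
    [[-1, 0, 0], 0],
    [[-1, 0, -0.5], 0],
    [[-1, 0, -1], 0],
    [[-1, 0, -1], 0],
    [[0, 0, -0.5], 0],
    [[0, 0, 0], 0],
    [[0, 0, 0], 0]
  ],
  "fingers": 0.25
}}

```text
time_s: 30.12
tcp_pos: [0.6524, -0.076, 0.1426]
eef_rot: [-5.1, 90.0, 86.6]
contact_force: [0.6, -0.1, -0.2]
gripper_width: 0.066
```

Run:
```python
from h import *
plan(.652,-.06,.035,1.8)
im=capture("wrist");cv2.imwrite("pics/w16.png",im)
```

```text
at [ 0.6524 -0.076   0.1426] jawdir -178.3 turn units -0.02 shift units [ 5.38 -0.    0.8 ]
```

View pics/w16.png

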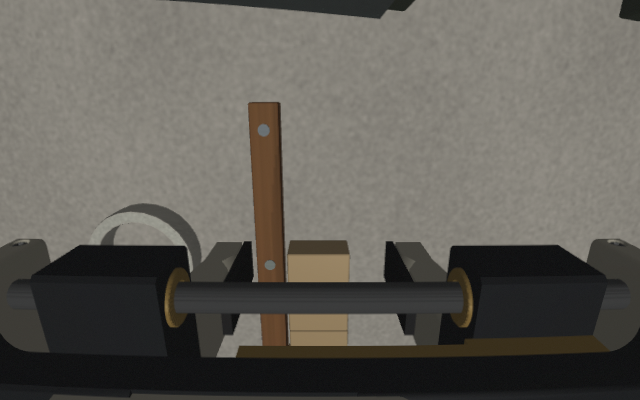

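Run:
```python
from h import *
print(get_state()["joints"].round(1))
im=capture("scene");crop("pics/s16.png",im,240,180,110,90,7)
```

```text
[ 10.4  23.3  -9.3  -0.  -57.4  -8.6]
```

View pics/s16.png

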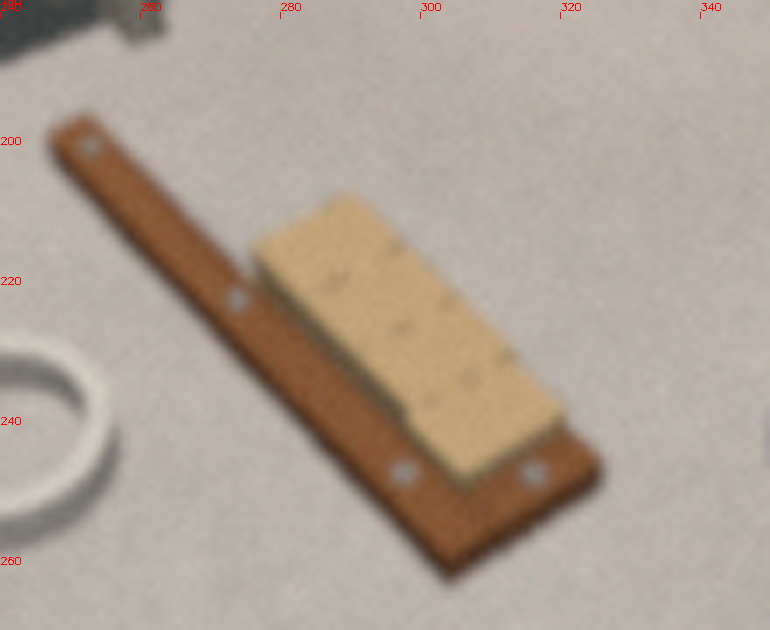

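{"fn": "step_arm", "kwargs": {
  "steps": [
    [[0, 0, 0], 1],
    [[0, 0, 0], 1],
    [[0, 0, 0], 1],
    [[0, 0, 0], 1],
    [[0, 0, 0], 1],
    [[0, 0, 0], 1],
    [[0, 0, 0], 1],
    [[0, 0, 0], 1],
    [[0, 0, 0], 1],
    [[0, 0, 0], 1],
    [[0, 0, 0], 1],
    [[0, 0, 0], 1],
    [[0, 0, 0], 1],
    [[0, 0, 0], 1],
    [[0, 0, 0], 1],
    [[0, 0, 0], 0],
    [[0, 0, 0], 0]
  ],
  "fingers": 1
}}

```text
time_s: 31.63
tcp_pos: [0.6524, -0.075, 0.142]
eef_rot: [-176.5, 89.9, -174.5]
contact_force: [-0.6, -0.0, -0.5]
gripper_width: 0.0005
```

Run:
```python
from h import *
plan(.59,.088,.030,91.8);print(get_state()["gripper_width"])
```

```text
at [ 0.6524 -0.075   0.142 ] jawdir 92.0 turn units 0.03 shift units [ 5.6   8.24 -2.86]
0.00045318966680200754
```

{"fn": "step_arm", "kwargs": {
  "steps": [
    [[0, 0.5, -0.7], 0],
    [[0, 1, -0.7], 0],
    [[0, 1, -0.7], 0],
    [[0, 1, -0.7], 0],
    [[0.5, 1, -0.06], 0],
    [[0.5, 1, 0], 0],
    [[1, 1, 0], 0],
    [[1, 1, 0], 0],
    [[1, 0.5, 0], 0],
    [[1, 0, 0], 0],
    [[0.6, 0, 0], 0],
    [[0, 0, 0], 0],
    [[0, 0, 0], 0]
  ]
}}

```text
time_s: 32.72
tcp_pos: [0.5901, 0.0826, 0.0302]
eef_rot: [-151.1, 89.9, -149.2]
contact_force: [-0.1, 1.0, 0.3]
gripper_width: 0.0005
```

Run:
```python
from h import *
plan(.6155,.083,.030,91.8)
im=capture("wrist");cv2.imwrite("pics/w17.png",im)
```

```text
at [0.5901 0.0826 0.0302] jawdir 91.9 turn units 0.02 shift units [ 0.01 -0.02  1.27]
```

View pics/w17.png

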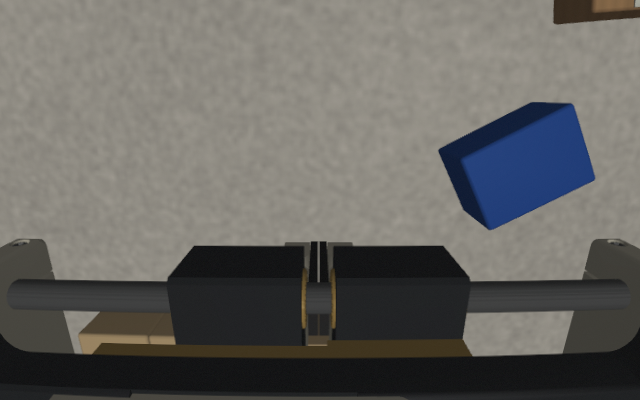

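{"fn": "step_arm", "kwargs": {
  "steps": [
    [[0, 0, 0.4], 0],
    [[0, 0, 0.4], 0],
    [[0, 0, 0.2], 0],
    [[0, 0, 0.1], 0],
    [[0, 0, 0.05], 0],
    [[0, 0, 0], 0],
    [[0, 0, 0], 0]
  ]
}}

```text
time_s: 33.35
tcp_pos: [0.6135, 0.0831, 0.0308]
eef_rot: [13.2, 90.0, 14.9]
contact_force: [-0.0, 0.5, -0.4]
gripper_width: 0.0005
```

{"fn": "step_arm", "kwargs": {
  "steps": [
    [[0, 0, 0.05], 0],
    [[0, 0, 0.05], 0],
    [[0, 0, 0.05], 0],
    [[0, 0, 0.05], 0],
    [[0, 0, 0], 0],
    [[0, 0, 0], 0]
  ]
}}

```text
time_s: 33.85
tcp_pos: [0.6157, 0.083, 0.0305]
eef_rot: [-168.9, 89.8, -167.1]
contact_force: [-7.2, 2.1, 4.5]
gripper_width: 0.0005
```

{"fn": "step_arm", "kwargs": {
  "steps": [
    [[0, 0, 0.05], 0],
    [[0, 0, 0.05], 0],
    [[0, 0, 0], 0],
    [[0, 0, 0], 0]
  ]
}}

```text
time_s: 34.18
tcp_pos: [0.6158, 0.083, 0.0304]
eef_rot: [-170.4, 89.6, -168.6]
contact_force: [-14.1, 3.1, 10.1]
gripper_width: 0.0
```

{"fn": "step_arm", "kwargs": {
  "steps": [
    [[0, 0, -0.5], 0],
    [[0, 0, -0.3], 0],
    [[0, -0.9, 0], 0],
    [[0, -0.9, 0], 0],
    [[0, 0, 0], 0],
    [[0, 0, 0.3], 0],
    [[0, 0, 0.2], 0],
    [[0, 0, 0.1], 0],
    [[0, 0, 0.1], 0],
    [[0, 0, 0.1], 0],
    [[0, 0, 0], 0],
    [[0, 0, 0], 0]
  ]
}}

```text
time_s: 35.18
tcp_pos: [0.617, 0.047, 0.03]
eef_rot: [-168.1, 89.6, -166.4]
contact_force: [-12.0, 0.2, 9.4]
gripper_width: 0.0005
```

Seated at x 0.617 as expected. Next ones.

{"fn": "step_arm", "kwargs": {
  "steps": [
    [[0, 0, -0.5], 0],
    [[0, 0, -0.3], 0],
    [[0, -0.9, 0], 0],
    [[0, -0.9, 0], 0],
    [[0, 0, 0], 0],
    [[0, 0, 0.3], 0],
    [[0, 0, 0.2], 0],
    [[0, 0, 0.1], 0],
    [[0, 0, 0.1], 0],
    [[0, 0, 0.1], 0],
    [[0, 0, 0.05], 0],
    [[0, 0, 0], 0],
    [[0, 0, 0], 0]
  ]
}}

```text
time_s: 36.27
tcp_pos: [0.6182, 0.0112, 0.03]
eef_rot: [-172.0, 89.5, -170.2]
contact_force: [-15.5, 1.0, 10.5]
gripper_width: 0.0005
```

{"fn": "step_arm", "kwargs": {
  "steps": [
    [[0, 0, -0.5], 0],
    [[0, 0, -0.3], 0],
    [[0, -0.9, 0], 0],
    [[0, -0.9, 0], 0],
    [[0, 0, 0], 0],
    [[0, 0, 0.3], 0],
    [[0, 0, 0.2], 0],
    [[0, 0, 0.1], 0],
    [[0, 0, 0.1], 0],
    [[0, 0, 0.1], 0],
    [[0, 0, 0.05], 0],
    [[0, 0, 0], 0],
    [[0, 0, 0], 0]
  ]
}}

```text
time_s: 37.35
tcp_pos: [0.6194, -0.0251, 0.0299]
eef_rot: [-171.7, 89.4, -170.0]
contact_force: [-18.2, -0.9, 14.5]
gripper_width: 0.0003
```

{"fn": "step_arm", "kwargs": {
  "steps": [
    [[0, 0, -0.6], 0],
    [[0, -0.5, -0.4], 0],
    [[0, -1, 0], 0],
    [[0, -1, 0], 0],
    [[0, -0.5, 0.4], 0],
    [[0, 0, 1], 0],
    [[0, 0, 1], 0],
    [[0, 0, 0.3], 0],
    [[0, 0, 0], 0],
    [[0, 0, 0], 0]
  ]
}}

```text
time_s: 38.18
tcp_pos: [0.6607, -0.0833, 0.0302]
eef_rot: [170.7, 90.0, 172.5]
contact_force: [-1.4, 0.3, -0.1]
gripper_width: 0.0001
```

Run:
```python
from h import *
plan(.652,-.057,.030,91.8)
im=capture("wrist");cv2.imwrite("pics/w18.png",im)
```

```text
at [ 0.6607 -0.0833  0.0302] jawdir 91.8 turn units -0.00 shift units [ 0.01  1.33 -0.39]
```

View pics/w18.png

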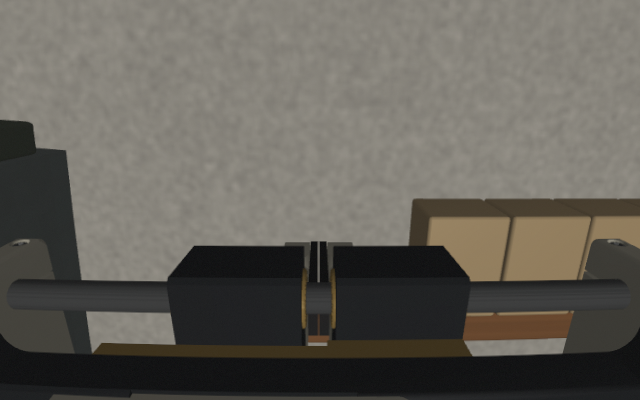

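{"fn": "step_arm", "kwargs": {
  "steps": [
    [[0, 0, -0.35], 0],
    [[0, 0.4, 0], 0],
    [[0, 0.4, 0], 0],
    [[0, 0.2, 0], 0],
    [[0, 0.1, 0], 0],
    [[0, 0.1, 0], 0],
    [[0, 0.1, 0], 0],
    [[0, 0, 0], 0],
    [[0, 0, 0], 0]
  ]
}}

```text
time_s: 38.98
tcp_pos: [0.653, -0.0576, 0.0307]
eef_rot: [-88.3, 90.0, -86.5]
contact_force: [0.2, 0.1, -0.9]
gripper_width: 0.0007
```

{"fn": "step_arm", "kwargs": {
  "steps": [
    [[0, 0.1, 0], 0],
    [[0, 0.1, 0], 0],
    [[0, 0.1, 0], 0],
    [[0, 0.1, 0], 0],
    [[0, 0, 0], 0],
    [[0, 0, 0], 0]
  ]
}}

```text
time_s: 39.48
tcp_pos: [0.6527, -0.0502, 0.0308]
eef_rot: [-104.7, 90.0, -102.9]
contact_force: [0.0, -5.0, 0.2]
gripper_width: 0.0007
```

{"fn": "step_arm", "kwargs": {
  "steps": [
    [[0, 0.1, 0], 0],
    [[0, 0.1, 0], 0],
    [[0, 0, 0], 0],
    [[0, 0, 0], 0]
  ]
}}

```text
time_s: 39.82
tcp_pos: [0.6524, -0.0499, 0.0313]
eef_rot: [-105.5, 89.8, -103.7]
contact_force: [3.0, -23.2, 0.1]
gripper_width: 0.0006
```

{"fn": "step_arm", "kwargs": {
  "steps": [
    [[0, -0.5, 0], 0],
    [[0, -0.5, 0], 0],
    [[-0.5, -0.5, -0.5], 0],
    [[-1, 0, -1], 0],
    [[-1, 0, -1], 0],
    [[-1, 0, -1], 0],
    [[-1, 0.5, -1], 0],
    [[-1, 1, -1], 0],
    [[-1, 1, -0.5], 0],
    [[-1, 1, 0], 0],
    [[0, 1, 0], 0],
    [[0, 0.8, 0], 0],
    [[0, 0, 0], 0],
    [[0, 0, 0], 0]
  ],
  "fingers": 0
}}

```text
time_s: 40.98
tcp_pos: [0.5298, 0.0272, 0.1813]
eef_rot: [49.2, 89.9, 51.1]
contact_force: [0.0, -0.1, 0.3]
gripper_width: 0.0856
```

Run:
```python
from h import *
plan(.435,.297,.2,90)
im=capture("wrist");cv2.imwrite("pics/w19.png",im)
im=capture("scene");crop("pics/s19.png",im,240,180,110,90,7)
```

```text
at [0.5298 0.0272 0.1813] jawdir 91.9 turn units 0.31 shift units [-0.93 13.49 -4.74]
```

View pics/w19.png

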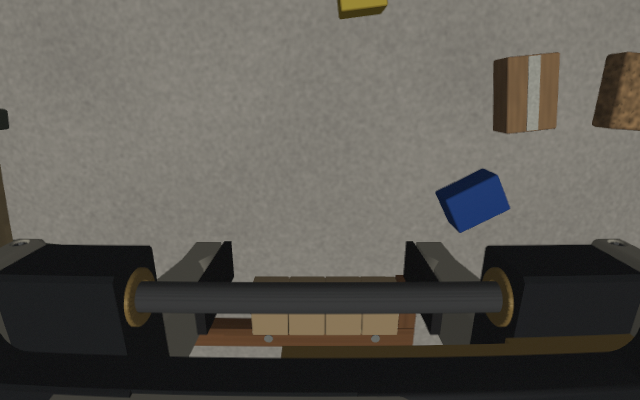

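View pics/s19.png

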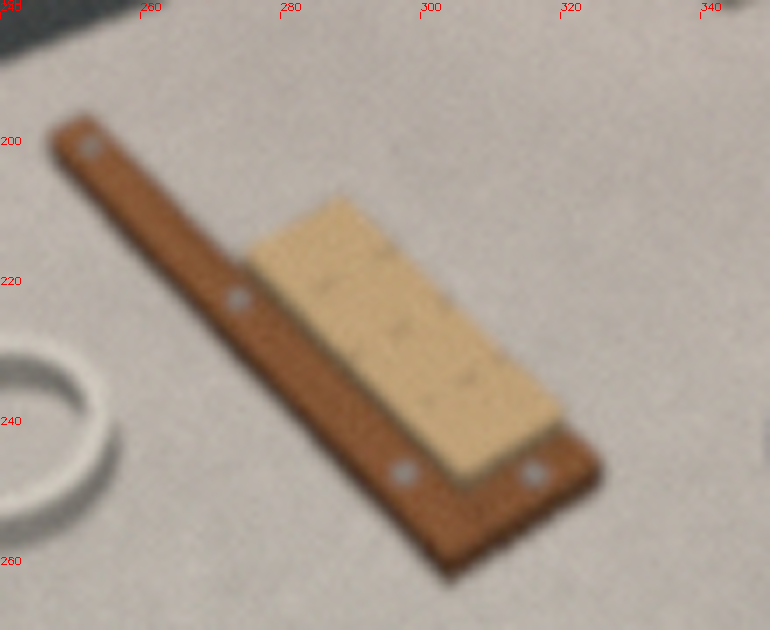

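Run:
```python
from h import *
plan(.442,.2012,.1,98.5)
```

```text
at [0.5299 0.0262 0.1809] jawdir 91.8 turn units -1.12 shift units [ 4.05  9.3  -3.05]
```

{"fn": "step_arm", "kwargs": {
  "steps": [
    [[0, 0, 0], -0.56],
    [[0, 0, 0], -0.56],
    [[0, 0.5, -0.2], 0],
    [[0, 1, -0.3], 0],
    [[0, 1, -0.3], 0],
    [[0, 1, -0.3], 0],
    [[0, 1, -0.3], 0],
    [[0, 1, -0.3], 0],
    [[0, 1, -0.3], 0],
    [[0, 1, -0.3], 0],
    [[0, 1, -0.3], 0],
    [[0, 0.6, -0.3], 0],
    [[0.5, 0.2, -0.15], 0],
    [[0.5, 0, 0], 0],
    [[0.5, 0, 0], 0],
    [[0.5, 0, 0], 0],
    [[0, 0, 0], 0],
    [[0, 0, 0], 0]
  ],
  "fingers": 0.1
}}

```text
time_s: 42.58
tcp_pos: [0.4423, 0.2005, 0.1397]
eef_rot: [-139.9, 89.9, -131.4]
contact_force: [-0.9, 0.9, 0.1]
gripper_width: 0.0789
```

Run:
```python
from h import *
plan(.442,.2012,.026,98.5)
im=capture("wrist");W=camera_model("wrist")
q=proj(W,box(.442,.2012,8.5,.062,.044,.026)[4:])
cv2.polylines(im,[q.astype(int)],True,(0,0,255));cv2.imwrite("pics/w20.png",im)
```

```text
at [0.4423 0.2005 0.1397] jawdir 98.4 turn units -0.01 shift units [ 5.68  0.05 -0.  ]
```

View pics/w20.png

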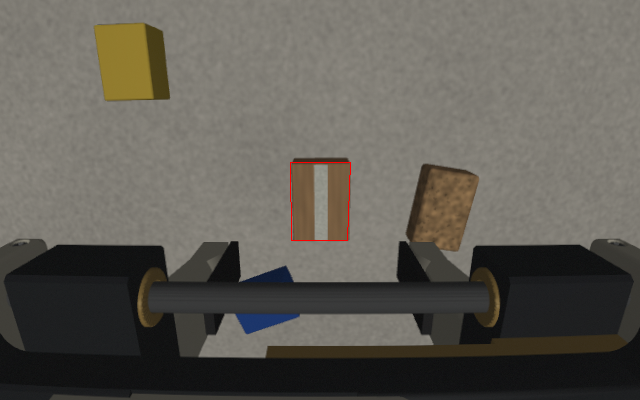

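{"fn": "step_arm", "kwargs": {
  "steps": [
    [[0.6, 0.05, 0], 0],
    [[1, 0, 0], 0],
    [[1, 0, 0], 0],
    [[1, 0, 0], 0],
    [[1, 0, 0], 0],
    [[0.7, 0, 0], 0],
    [[0.3, 0, 0], 0],
    [[0, 0, 0], 0],
    [[0, 0, 0], 0]
  ],
  "fingers": 0.2
}}

```text
time_s: 43.38
tcp_pos: [0.4428, 0.2027, 0.0292]
eef_rot: [-3.0, 90.0, 5.5]
contact_force: [-0.1, -0.1, 0.3]
gripper_width: 0.0701
```

{"fn": "step_arm", "kwargs": {
  "steps": [
    [[0, 0, 0], 0],
    [[0, 0, 0], 0],
    [[0, 0, 0], 0],
    [[0, 0, 0], 0],
    [[0, 0, 0], 0],
    [[0, 0, 0], 0],
    [[-0.5, 0, 0], 0],
    [[-1, 0, 0], 0],
    [[-1, 0, 0], 0],
    [[-1, 0, 0], 0],
    [[-1, 0, 0], 0],
    [[-1, 0, 0], 0],
    [[-1, 0, 0], 0],
    [[-1, 0, 0], 0],
    [[-0.5, 0, 0], 0],
    [[0, 0, 0], 0]
  ],
  "fingers": 1,
  "grip_force": 20
}}

```text
time_s: 44.72
tcp_pos: [0.4432, 0.2033, 0.1908]
eef_rot: [34.2, 89.8, 42.7]
contact_force: [-0.4, 0.2, -1.4]
gripper_width: 0.0439
```

Run:
```python
from h import *
s=get_state();print(s["gripper_width"],s["joints"].round(1))
plan(.50,-.27,.2,85.7)
```

```text
0.04388922470570524 [  47.8    5.3  -27.1    0.   -57.4 -129.3]
at [0.4432 0.2033 0.1908] jawdir 98.5 turn units 2.14 shift units [ -0.51 -23.38   4.61]
```

{"fn": "step_arm", "kwargs": {
  "steps": [
    [[0, 0, 0], 0.7],
    [[0, 0, 0], 0.7],
    [[0, 0, 0], 0.74],
    [[0, -0.5, 0.1], 0],
    [[0, -1, 0.2], 0],
    [[0, -1, 0.2], 0],
    [[0, -1, 0.2], 0],
    [[0, -1, 0.2], 0],
    [[0, -1, 0.2], 0],
    [[0, -1, 0.2], 0],
    [[0, -1, 0.2], 0],
    [[0, -1, 0.2], 0],
    [[0, -1, 0.2], 0],
    [[0, -1, 0.2], 0],
    [[0, -1, 0.2], 0],
    [[0, -1, 0.2], 0],
    [[0, -1, 0.2], 0],
    [[0, -1, 0.2], 0],
    [[0, -1, 0.2], 0],
    [[0, -1, 0.2], 0]
  ]
}}

```text
time_s: 46.38
tcp_pos: [0.4822, -0.1329, 0.1876]
eef_rot: [-179.8, 89.9, 175.9]
contact_force: [0.4, 0.8, -0.8]
gripper_width: 0.0441
```

{"fn": "step_arm", "kwargs": {
  "steps": [
    [[-0.2, -1, 0.2], 0],
    [[-0.2, -1, 0.2], 0],
    [[-0.2, -1, 0.2], 0],
    [[0, -1, 0.2], 0],
    [[0, -1, 0.2], 0],
    [[0, -0.7, 0.2], 0],
    [[0, 0, 0], 0],
    [[0, 0, 0], 0]
  ]
}}

```text
time_s: 47.05
tcp_pos: [0.4974, -0.2477, 0.1993]
eef_rot: [168.9, 89.9, 164.6]
contact_force: [-0.0, 0.3, -1.4]
gripper_width: 0.0439
```

Run:
```python
from h import *
s=get_state();print(s["gripper_width"],s["joints"].round(1))
plan(.50,-.27,.2,85.7)
im=capture("wrist");cv2.imwrite("pics/w21.png",im)
im=capture("side");cv2.imwrite("pics/d21.png",im)
```

```text
0.04394884564288813 [ -6.3  11.5 -18.2  -0.  -60.4 -88.1]
at [ 0.4974 -0.2477  0.1993] jawdir 85.6 turn units -0.01 shift units [-0.04 -1.1   0.21]
```

View pics/w21.png

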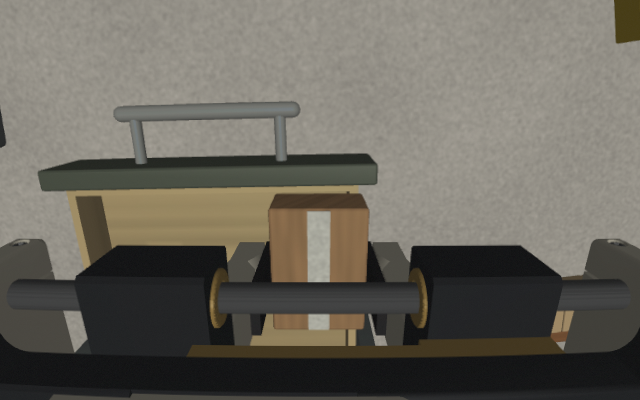

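View pics/d21.png

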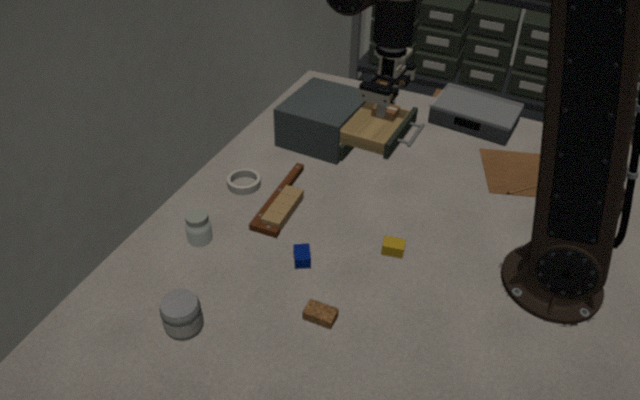

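Run:
```python
from h import *
crop("pics/w21a.png","pics/w21.png",30,90,360,140,2)
W=camera_model("wrist")
for p,z in [((117,113),.091),((297,109),.091)]: print(P(W,*p,z).round(4))
```

```text
[ 0.4192 -0.3836  0.091 ]
[ 0.4269 -0.2571  0.091 ]
```

View pics/w21a.png

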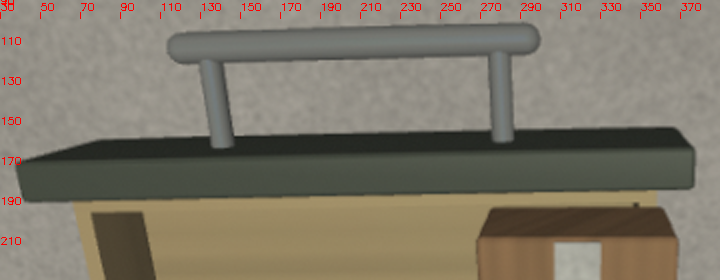

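Run:
```python
from h import *
W=camera_model("wrist")
a=P(W,38.5,171,.11);b=P(W,376.5,164,.11);print(a,b,np.degrees(np.arctan2(b[0]-a[0],b[1]-a[1])),np.linalg.norm(a-b))
c=P(W,42.5,190,.11);d=P(W,376.5,184,.11);print(c,d)
yaw=np.radians(-(np.degrees(np.arctan2(b[0]-a[0],b[1]-a[1]))+3.5)/2)
ex=np.array([np.cos(yaw),np.sin(yaw)]);ey=np.array([-ex[1],ex[0]])
f1=(a+b)[:2]/2+.1085*ex; f2=np.array([.423,-.3204])+.1435*ex
print(np.degrees(yaw),f1,f2)
f=(f1+f2)/2
print("carton",f+ex*(-.035)+ey*.045,"sander",f-ex*.035-ey*.045)
```

```text
[ 0.45246397 -0.43818761  0.11      ] [ 0.46562632 -0.20645357  0.11      ] 3.2508716828145063 0.23210755450256795
[ 0.46600621 -0.43930925  0.11      ] [ 0.47930249 -0.20683037  0.11      ]
-3.375435841407253 [ 0.56735692 -0.3287089 ] [ 0.56625105 -0.32884905]
carton [ 0.53451423 -0.2817963 ] sander [ 0.52921518 -0.37164016]
```

Run:
```python
from h import *
plan(.534,-.2848,.103,86.6)
```

```text
at [ 0.4977 -0.2468  0.1999] jawdir 85.7 turn units -0.15 shift units [ 4.84 -1.79  1.93]
```

{"fn": "step_arm", "kwargs": {
  "steps": [
    [[0, 0, 0], -0.15],
    [[0, -0.9, 0.95], 0],
    [[0, -0.9, 0.95], 0],
    [[0.5, 0, 0], 0],
    [[1, 0, 0], 0],
    [[1, 0, 0], 0],
    [[1, 0, 0], 0],
    [[0.6, 0, 0], 0],
    [[0.4, 0, 0], 0],
    [[0, 0, 0], 0],
    [[0, 0, 0], 0]
  ]
}}

```text
time_s: 48.07
tcp_pos: [0.5343, -0.2849, 0.111]
eef_rot: [-132.7, 90.0, -136.1]
contact_force: [0.7, -0.3, 0.5]
gripper_width: 0.0436
```

Run:
```python
from h import *
s=get_state();print(s["gripper_width"],s["contact_force"])
plan(.534,-.2848,.101,86.6)
im=capture("wrist");cv2.imwrite("pics/w22.png",im)
im=capture("side");crop("pics/d22.png",im,270,60,180,110,4)
```

```text
0.04359891960537155 [ 0.71929994 -0.33794896  0.54981249]
at [ 0.5343 -0.2849  0.111 ] jawdir 86.6 turn units 0.00 shift units [ 0.5   0.01 -0.02]
```

View pics/w22.png

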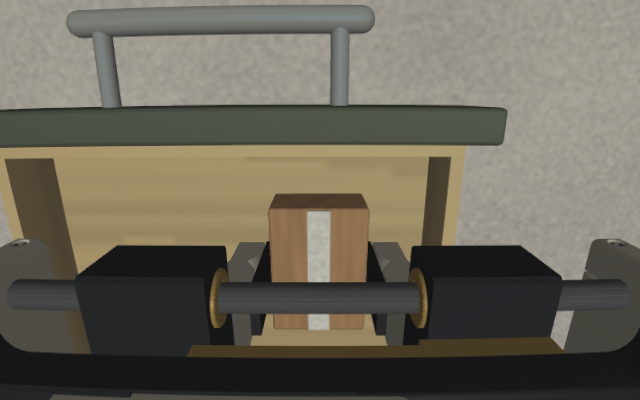

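View pics/d22.png

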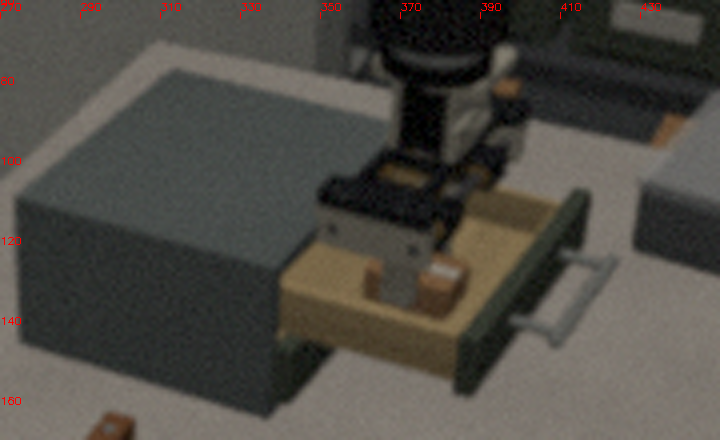

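{"fn": "step_arm", "kwargs": {
  "steps": [
    [[0.2, 0, 0], 0],
    [[0.15, 0, 0], 0],
    [[0.1, 0, 0], 0],
    [[0, 0, 0], 0],
    [[0, 0, 0], 0]
  ]
}}

```text
time_s: 48.58
tcp_pos: [0.5341, -0.2852, 0.1017]
eef_rot: [178.4, 90.0, 174.9]
contact_force: [0.4, -0.2, -0.4]
gripper_width: 0.0435
```

{"fn": "step_arm", "kwargs": {
  "steps": [
    [[0.06, 0, 0], 0],
    [[0.05, 0, 0], 0],
    [[0, 0, 0], 0],
    [[0, 0, 0], 0]
  ]
}}

```text
time_s: 48.92
tcp_pos: [0.5357, -0.2854, 0.1012]
eef_rot: [-12.7, 89.8, -16.1]
contact_force: [0.2, 2.4, 8.0]
gripper_width: 0.0438
```

Touching the floor. Release.

{"fn": "step_arm", "kwargs": {
  "steps": [
    [[0, 0, 0], 0],
    [[0, 0, 0], 0],
    [[0, 0, 0], 0],
    [[0, 0, 0], 0],
    [[-0.5, 0, 0], 0],
    [[-1, 0, 0], 0],
    [[-1, 0, 0], 0],
    [[-1, 0, 0], 0],
    [[-1, 0, 0], 0],
    [[-1, 0, 0], 0],
    [[0, 0, 0], 0],
    [[0, 0, 0], 0]
  ],
  "fingers": 0.34
}}

```text
time_s: 49.92
tcp_pos: [0.5348, -0.2854, 0.2115]
eef_rot: [-9.3, 89.8, -12.8]
contact_force: [-0.8, -0.1, -1.3]
gripper_width: 0.0577
```

Run:
```python
from h import *
plan(.435,.2972,.15,90)
im=capture("side");crop("pics/d23.png",im,230,60,220,270,2)
im=capture("wrist");cv2.imwrite("pics/w23.png",im)
```

```text
at [ 0.5348 -0.2854  0.2115] jawdir 86.6 turn units -0.57 shift units [ 3.04 29.13 -5.  ]
```

View pics/d23.png

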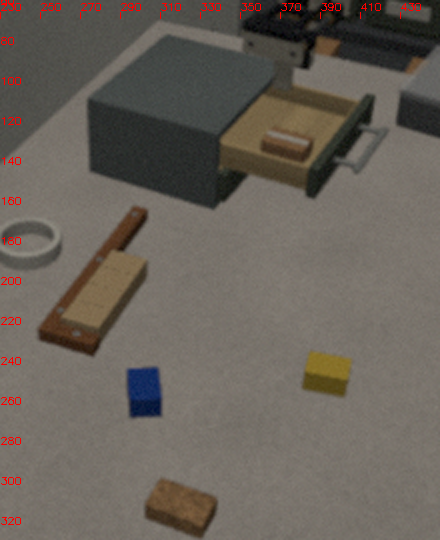

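View pics/w23.png

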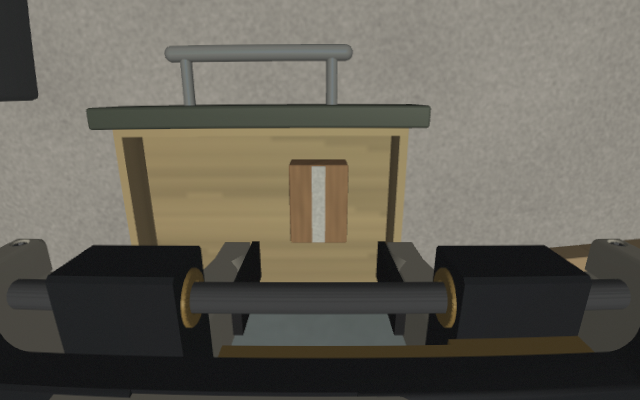

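{"fn": "step_arm", "kwargs": {
  "steps": [
    [[0, 0, 0], -0.57],
    [[0, 0.5, -0.1], 0],
    [[0, 1, -0.17], 0],
    [[0, 1, -0.17], 0],
    [[0, 1, -0.17], 0],
    [[0, 1, -0.17], 0],
    [[0, 1, -0.17], 0],
    [[0, 1, -0.17], 0],
    [[0, 1, -0.17], 0],
    [[0, 1, -0.17], 0],
    [[0, 1, -0.17], 0],
    [[0, 1, -0.17], 0],
    [[0, 1, -0.17], 0],
    [[0, 1, -0.17], 0],
    [[0, 1, -0.17], 0],
    [[0, 1, -0.17], 0],
    [[0, 1, -0.17], 0],
    [[0, 1, -0.17], 0],
    [[0, 1, -0.17], 0],
    [[0, 1, -0.17], 0]
  ],
  "fingers": 0.2
}}

```text
time_s: 51.68
tcp_pos: [0.4701, 0.0857, 0.2089]
eef_rot: [-153.8, 89.9, -153.9]
contact_force: [-0.5, -0.6, -0.1]
gripper_width: 0.0702
```

{"fn": "step_arm", "kwargs": {
  "steps": [
    [[0.3, 1, -0.17], 0],
    [[0.3, 1, -0.17], 0],
    [[0.3, 1, -0.17], 0],
    [[0.3, 1, -0.17], 0],
    [[0.3, 1, -0.17], 0],
    [[0.3, 1, -0.17], 0],
    [[0.3, 1, -0.17], 0],
    [[0.3, 1, -0.17], 0],
    [[0.3, 1, -0.2], 0],
    [[0.3, 1, -0.2], 0],
    [[0, 0.6, -0.1], 0],
    [[0, 0, 0], 0],
    [[0, 0, 0], 0]
  ]
}}

```text
time_s: 52.77
tcp_pos: [0.4335, 0.2969, 0.1492]
eef_rot: [-124.0, 89.9, -124.0]
contact_force: [0.6, 0.1, -0.3]
gripper_width: 0.07
```

Run:
```python
from h import *
plan(.435,.2972,.026,90.1)
im=capture("wrist");W=camera_model("wrist")
q=proj(W,box(.435,.2972,.1,.064,.04,.025)[4:])
cv2.polylines(im,[q.astype(int)],True,(0,0,255));cv2.imwrite("pics/w24.png",im)
```

```text
at [0.4335 0.2969 0.1492] jawdir 90.0 turn units -0.01 shift units [6.16 0.02 0.08]
```

View pics/w24.png

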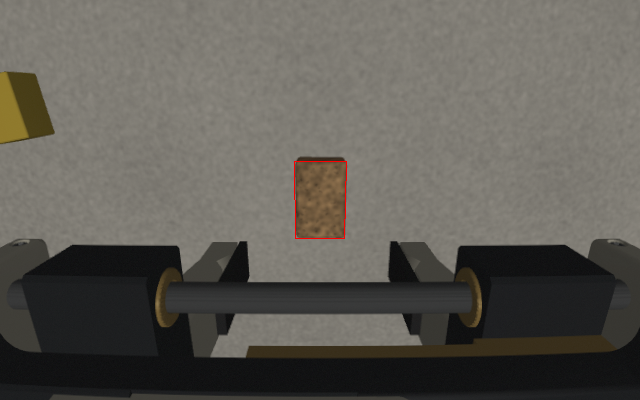

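{"fn": "step_arm", "kwargs": {
  "steps": [
    [[0.6, 0.02, 0.08], 0],
    [[1, 0, 0], 0],
    [[1, 0, 0], 0],
    [[1, 0, 0], 0],
    [[1, 0, 0], 0],
    [[0.8, 0, 0], 0],
    [[0.5, 0, 0], 0],
    [[0.2, 0, 0], 0],
    [[0, 0, 0], 0],
    [[0, 0, 0], 0]
  ]
}}

```text
time_s: 53.65
tcp_pos: [0.436, 0.2973, 0.0282]
eef_rot: [41.2, 90.0, 41.1]
contact_force: [-0.3, 0.6, -0.0]
gripper_width: 0.0703
```

{"fn": "step_arm", "kwargs": {
  "steps": [
    [[0, 0, 0], 0],
    [[0, 0, 0], 0],
    [[0, 0, 0], 0],
    [[0, 0, 0], 0],
    [[0, 0, 0], 0],
    [[0, 0, 0], 0],
    [[0, 0, 0], 0],
    [[-0.5, 0, 0], 0],
    [[-1, 0, 0], 0],
    [[-1, 0, 0], 0],
    [[-1, 0, 0], 0],
    [[-1, 0, 0], 0],
    [[-1, 0, 0], 0],
    [[-1, 0, 0], 0],
    [[-1, 0, 0], 0],
    [[-1, 0, 0], 0],
    [[-0.5, 0, 0], 0],
    [[0, 0, 0], 0]
  ],
  "fingers": 1
}}

```text
time_s: 55.15
tcp_pos: [0.4364, 0.298, 0.2103]
eef_rot: [48.6, 89.7, 48.6]
contact_force: [0.7, -0.0, -0.9]
gripper_width: 0.04
```

Run:
```python
from h import *
s=get_state();print(s["gripper_width"])
# f=(.5668,-.3288), yaw -3.4, local (-.035,-.045)
y=np.radians(-3.4);R=np.array([[np.cos(y),-np.sin(y)],[np.sin(y),np.cos(y)]])
t=np.array([.5668,-.3288])+R@[-.035,-.042];print(t)
plan(t[0],t[1],.2,86.6)
```

```text
0.039973237293592756
[ 0.52937074 -0.36865035]
at [0.4364 0.298  0.2103] jawdir 90.0 turn units 0.57 shift units [  0.42 -33.     6.62]
```

{"fn": "step_arm", "kwargs": {
  "steps": [
    [[0, 0, 0], 0.57],
    [[0, -0.5, 0.1], 0],
    [[0, -1, 0.2], 0],
    [[0, -1, 0.2], 0],
    [[0, -1, 0.2], 0],
    [[0, -1, 0.2], 0],
    [[0, -1, 0.2], 0],
    [[0, -1, 0.2], 0],
    [[0, -1, 0.2], 0],
    [[0, -1, 0.2], 0],
    [[0, -1, 0.2], 0],
    [[0, -1, 0.2], 0],
    [[0, -1, 0.2], 0],
    [[0, -1, 0.2], 0],
    [[0, -1, 0.2], 0],
    [[0, -1, 0.2], 0],
    [[0, -1, 0.2], 0],
    [[0, -1, 0.2], 0],
    [[0, -1, 0.2], 0],
    [[0, -1, 0.2], 0]
  ]
}}

```text
time_s: 56.82
tcp_pos: [0.4862, -0.078, 0.2064]
eef_rot: [-172.6, 89.9, -176.0]
contact_force: [0.5, 0.0, -0.8]
gripper_width: 0.0396
```

{"fn": "step_arm", "kwargs": {
  "steps": [
    [[0, -1, 0.2], 0],
    [[0, -1, 0.2], 0],
    [[0, -1, 0.2], 0],
    [[0, -1, 0.2], 0],
    [[0, -1, 0.2], 0],
    [[0, -1, 0.2], 0],
    [[0, -1, 0.2], 0],
    [[0, -1, 0.2], 0],
    [[0, -1, 0.2], 0],
    [[0, -1, 0.2], 0],
    [[0, -1, 0.2], 0],
    [[0, -1, 0.2], 0],
    [[0, -1, 0.2], 0],
    [[0, -1, 0.2], 0],
    [[0, -0.5, 0.12], 0],
    [[0, 0, 0], 0],
    [[0, 0, 0], 0]
  ]
}}

```text
time_s: 58.23
tcp_pos: [0.5272, -0.3697, 0.2062]
eef_rot: [154.2, 89.9, 150.7]
contact_force: [-0.5, 0.1, -0.5]
gripper_width: 0.0401
```

Run:
```python
from h import *
s=get_state();print(s["gripper_width"])
plan(.5294,-.3687,.11,86.6)
im=capture("wrist");cv2.imwrite("pics/w25.png",im)
```

```text
0.04005717657746683
at [ 0.5272 -0.3697  0.2062] jawdir 86.5 turn units -0.02 shift units [4.81 0.05 0.12]
```

View pics/w25.png

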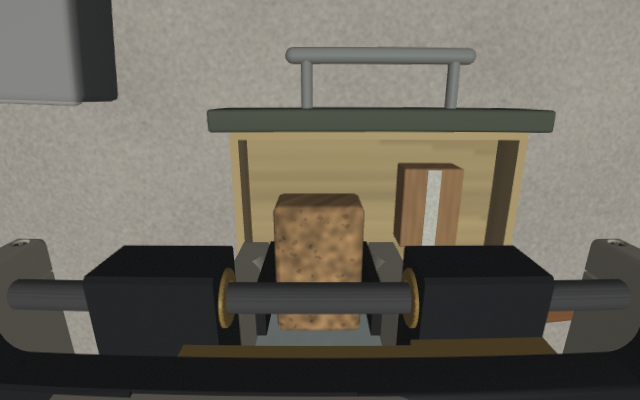

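{"fn": "step_arm", "kwargs": {
  "steps": [
    [[0.5, 0.05, 0.12], 0],
    [[1, 0, 0], 0],
    [[1, 0, 0], 0],
    [[1, 0, 0], 0],
    [[0.7, 0, 0], 0],
    [[0.5, 0, 0], 0],
    [[0.1, 0, 0], 0],
    [[0, 0, 0], 0],
    [[0, 0, 0], 0]
  ]
}}

```text
time_s: 59.03
tcp_pos: [0.5312, -0.3686, 0.1123]
eef_rot: [-28.9, 89.9, -32.3]
contact_force: [1.1, 0.5, -0.5]
gripper_width: 0.0398
```

{"fn": "step_arm", "kwargs": {
  "steps": [
    [[0.15, 0, 0], 0],
    [[0.1, 0, 0], 0],
    [[0.1, 0, 0], 0],
    [[0, 0, 0], 0],
    [[0, 0, 0], 0]
  ]
}}

```text
time_s: 59.45
tcp_pos: [0.5305, -0.3687, 0.1046]
eef_rot: [167.1, 90.0, 163.6]
contact_force: [0.1, -0.1, -0.0]
gripper_width: 0.0397
```

{"fn": "step_arm", "kwargs": {
  "steps": [
    [[0.1, 0, 0], 0],
    [[0.08, 0, 0], 0],
    [[0.05, 0, 0], 0],
    [[0, 0, 0], 0],
    [[0, 0, 0], 0]
  ]
}}

```text
time_s: 59.87
tcp_pos: [0.5306, -0.3687, 0.0999]
eef_rot: [-24.0, 90.0, -27.4]
contact_force: [0.4, -0.9, -0.6]
gripper_width: 0.04
```

{"fn": "step_arm", "kwargs": {
  "steps": [
    [[0.05, 0, 0], 0],
    [[0.04, 0, 0], 0],
    [[0, 0, 0], 0],
    [[0, 0, 0], 0]
  ]
}}

```text
time_s: 60.2
tcp_pos: [0.5317, -0.3688, 0.0999]
eef_rot: [-18.0, 89.8, -21.4]
contact_force: [-0.0, 2.8, 9.4]
gripper_width: 0.0398
```

{"fn": "step_arm", "kwargs": {
  "steps": [
    [[0, 0, 0], 0],
    [[0, 0, 0], 0],
    [[0, 0, 0], 0],
    [[0, 0, 0], 0],
    [[-0.5, 0, 0], 0],
    [[-1, 0, 0], 0],
    [[-1, 0, 0], 0],
    [[-1, 0, 0], 0],
    [[-1, 0, 0], 0],
    [[-1, 0, 0], 0],
    [[0, 0, 0], 0],
    [[0, 0, 0], 0]
  ],
  "fingers": 0.36
}}

```text
time_s: 61.2
tcp_pos: [0.5311, -0.369, 0.2102]
eef_rot: [-17.8, 89.8, -21.3]
contact_force: [-0.4, 0.7, 0.8]
gripper_width: 0.0559
```

Run:
```python
from h import *
plan(.385,-.318,.13,86.6)
im=capture("wrist");cv2.imwrite("pics/w26.png",im)
im=capture("side");crop("pics/d26.png",im,230,60,220,270,2)
```

```text
at [ 0.5311 -0.369   0.2102] jawdir 86.6 turn units -0.01 shift units [ 3.99  2.12 -7.46]
```

View pics/w26.png

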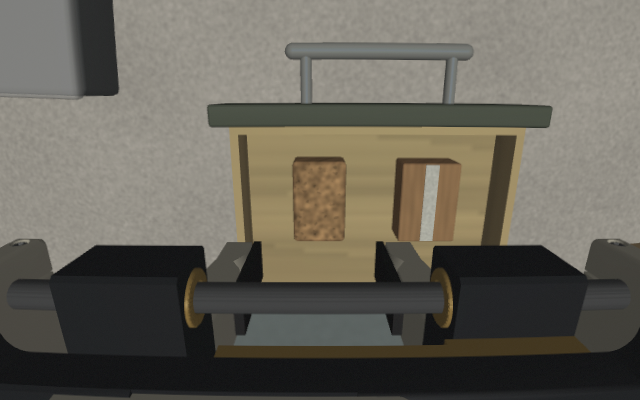

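View pics/d26.png

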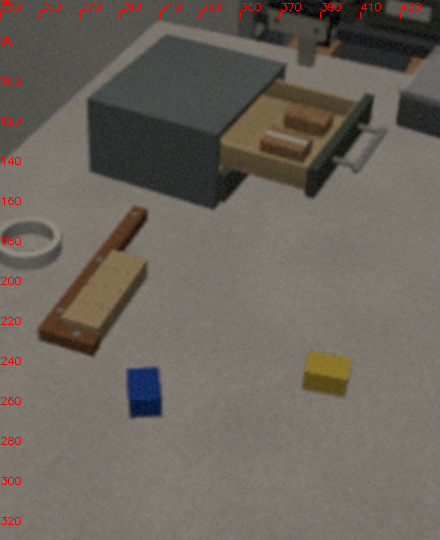

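Run:
```python
from h import *
W=camera_model("wrist");S=camera_model("scene")
print(P(W,80,97,.06),P(W,118,95,0))
D=camera_model("side")
# side picture0 corners of grey device: top near-left (430,103), bottom (432,125)
for p in [(430,103),(510,128),(523,102)]: print(p,P(D,*p,.06),P(D,*p,.08))
print(P(D,432,125,0),P(D,505,150,0))
```

```text
[ 0.43912788 -0.55729606  0.06      ] [ 0.43752827 -0.55864059  0.        ]
(430, 103) [ 0.44078427 -0.57975058  0.06      ] [ 0.43411993 -0.54157433  0.08      ]
(510, 128) [ 0.18007187 -0.54083906  0.06      ] [ 0.18009351 -0.50366069  0.08      ]
(523, 102) [ 0.16041683 -0.73792899  0.06      ] [ 0.16094253 -0.69569624  0.08      ]
[ 0.4180754  -0.55061184  0.        ] [ 0.17747832 -0.50897931  0.        ]
```

{"fn": "step_arm", "kwargs": {
  "steps": [
    [[0, 0, -0.6], 0],
    [[0, 0.2, -0.9], 0],
    [[0, 0.3, -0.9], 0],
    [[0, 0.3, -0.9], 0],
    [[0, 0.3, -0.9], 0],
    [[0, 0.3, -0.9], 0],
    [[0, 0.3, -0.9], 0],
    [[0, 0.3, -0.9], 0],
    [[0, 0.12, -0.55], 0],
    [[0.5, 0, 0], 0],
    [[1, 0, 0], 0],
    [[1, 0, 0], 0],
    [[1, 0, 0], 0],
    [[1, 0, 0], 0],
    [[0.8, 0, 0], 0],
    [[0.5, 0, 0], 0],
    [[0, 0, 0], 0],
    [[0, 0, 0], 0]
  ],
  "fingers": 1
}}

```text
time_s: 62.8
tcp_pos: [0.3843, -0.3176, 0.0917]
eef_rot: [175.8, 89.9, 172.3]
contact_force: [0.9, -0.9, 0.2]
gripper_width: 0.0002
```

Run:
```python
from h import *
plan(.408,-.319,.091,86.6)
im=capture("side");crop("pics/d27.png",im,230,60,220,270,2)
```

```text
at [ 0.3843 -0.3176  0.0917] jawdir 86.6 turn units -0.01 shift units [ 0.03 -0.    1.19]
```

View pics/d27.png

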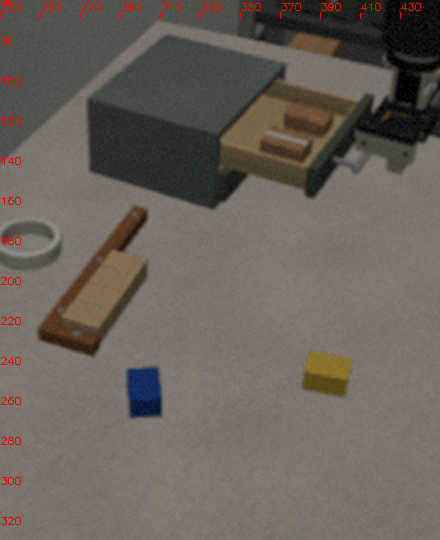

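{"fn": "step_arm", "kwargs": {
  "steps": [
    [[0, 0, 0.5], 0],
    [[0, 0, 0.4], 0],
    [[0, 0, 0.2], 0],
    [[0, 0, 0.2], 0],
    [[0, 0, 0.25], 0],
    [[0, 0, 0.3], 0],
    [[0, 0, 0.3], 0],
    [[0, 0, 0.3], 0],
    [[0, 0, 0.3], 0],
    [[0, 0, 0.3], 0],
    [[0, 0, 0.3], 0],
    [[0, 0, 0.3], 0],
    [[0, 0, 0.3], 0],
    [[0, 0, 0.3], 0],
    [[0, 0, 0.3], 0],
    [[0, 0, 0.3], 0],
    [[0, 0, 0.3], 0],
    [[0, 0, 0.3], 0],
    [[0, 0, 0.3], 0],
    [[0, 0, 0.2], 0]
  ]
}}

```text
time_s: 64.52
tcp_pos: [0.504, -0.3247, 0.0921]
eef_rot: [-26.1, 90.0, -29.5]
contact_force: [-1.1, 1.3, 0.2]
gripper_width: 0.0001
```

Run:
```python
from h import *
print(get_state()["contact_force"])
im=capture("side");crop("pics/d28.png",im,250,60,200,120,4)
```

```text
[-1.1005995   1.28140449  0.23382833]
```

View pics/d28.png

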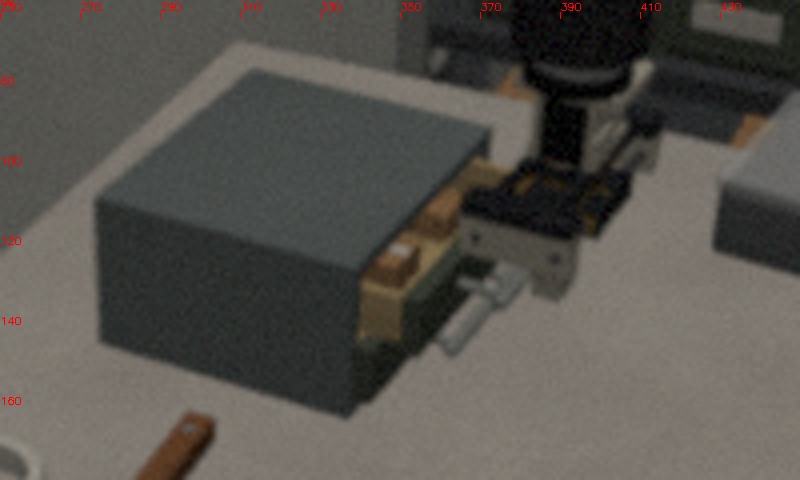

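{"fn": "step_arm", "kwargs": {
  "steps": [
    [[0, 0, 0.25], 0],
    [[0, 0, 0.25], 0],
    [[0, 0, 0.25], 0],
    [[0, 0, 0.25], 0],
    [[0, 0, 0.2], 0],
    [[0, 0, 0.2], 0],
    [[0, 0, 0.1], 0],
    [[0, 0, 0.1], 0],
    [[0, 0, 0], 0],
    [[0, 0, 0], 0]
  ]
}}

```text
time_s: 65.4
tcp_pos: [0.5355, -0.3266, 0.0923]
eef_rot: [-15.7, 90.0, -19.2]
contact_force: [-0.7, 0.7, 0.2]
gripper_width: 0.0001
```

{"fn": "step_arm", "kwargs": {
  "steps": [
    [[0, 0, 0.1], 0],
    [[0, 0, 0.1], 0],
    [[0, 0, 0.1], 0],
    [[0, 0, 0.1], 0],
    [[0, 0, 0], 0],
    [[0, 0, 0], 0]
  ]
}}

```text
time_s: 65.9
tcp_pos: [0.5381, -0.3267, 0.0921]
eef_rot: [172.1, 89.5, 168.6]
contact_force: [-15.7, 1.8, 12.3]
gripper_width: 0.0005
```

{"fn": "step_arm", "kwargs": {
  "steps": [
    [[0, 0, 0.05], 0],
    [[0, 0, 0.05], 0],
    [[0, 0, 0], 0],
    [[0, 0, 0], 0]
  ]
}}

```text
time_s: 66.23
tcp_pos: [0.5382, -0.3267, 0.092]
eef_rot: [171.9, 89.3, 168.3]
contact_force: [-22.3, 2.4, 15.9]
gripper_width: 0.0003
```

Run:
```python
from h import *
print(get_state()["contact_force"],get_state()["tcp_pos"])
im=capture("side");crop("pics/d29.png",im,250,60,200,120,4)
```

```text
[-22.28587465   2.35610268  15.91054066] [ 0.53816712 -0.32666959  0.09202184]
```

View pics/d29.png

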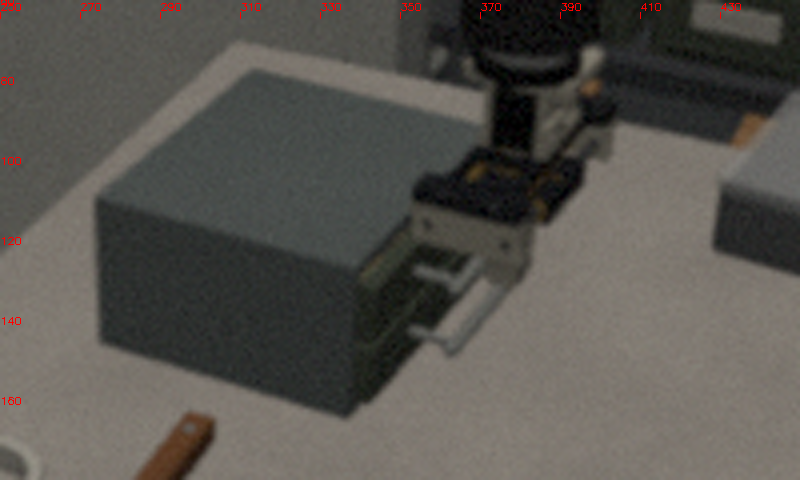

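{"fn": "step_arm", "kwargs": {
  "steps": [
    [[0, 0, -0.4], 0],
    [[0, 0, -0.7], 0],
    [[0, 0, -1], 0],
    [[-0.5, 0, -1], 0],
    [[-1, 0, 0], 0],
    [[-1, 0, 0], 0],
    [[-1, 0, 0], 0],
    [[-1, 0, 0], 0],
    [[-1, 0, 0], 0],
    [[-1, 0.5, 0.3], 0],
    [[-1, 1, 0.6], 0],
    [[0, 1, 0.6], 0],
    [[0, 1, 0.6], 0],
    [[0, 1, 0.6], 0],
    [[0, 1, 0.6], 0],
    [[0, 1, 0.6], 0],
    [[0, 1, 0.6], 0],
    [[0, 1, 0.6], 0],
    [[0, 1, 0.6], 0],
    [[0, 1, 0.6], 0]
  ]
}}

```text
time_s: 67.95
tcp_pos: [0.6225, -0.1202, 0.2424]
eef_rot: [11.7, 89.9, 8.2]
contact_force: [0.3, 0.0, -0.5]
gripper_width: 0.0006
```

Run:
```python
from h import *
plan(.70,.045,.22,91.8)
im=capture("side");crop("pics/d30.png",im,250,60,200,120,4)
```

```text
at [ 0.6225 -0.1202  0.2424] jawdir 86.6 turn units -0.87 shift units [1.13 8.13 4.13]
```

View pics/d30.png

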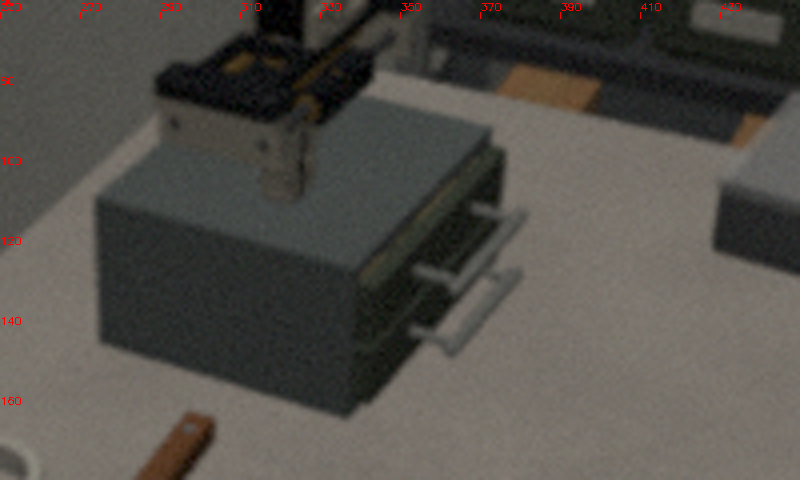

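{"fn": "step_arm", "kwargs": {
  "steps": [
    [[0, 0, 0], -0.87],
    [[0, 1, 0.5], 0],
    [[0, 1, 0.5], 0],
    [[0, 1, 0.5], 0],
    [[0, 1, 0.5], 0],
    [[0, 1, 0.5], 0],
    [[0, 1, 0.5], 0],
    [[0, 1, 0.5], 0],
    [[0, 1, 0.5], 0],
    [[0, 0, 0], 0],
    [[0, 0, 0], 0]
  ]
}}

```text
time_s: 68.92
tcp_pos: [0.697, 0.0422, 0.2417]
eef_rot: [152.8, 90.0, 154.6]
contact_force: [0.1, 0.6, 0.1]
gripper_width: 0.0004
```

Run:
```python
from h import *
plan(.70,.045,.22,91.8)
im=capture("wrist");cv2.imwrite("pics/w31.png",im);crop("pics/w31a.png",im,200,90,250,160,3)
im=capture("scene");cv2.imwrite("pics/s31.png",im)
```

```text
at [0.697  0.0422 0.2417] jawdir 91.9 turn units 0.01 shift units [1.08 0.14 0.16]
```

View pics/w31.png

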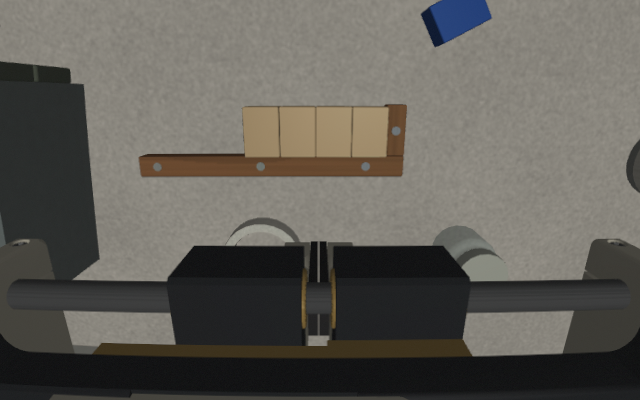

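View pics/s31.png

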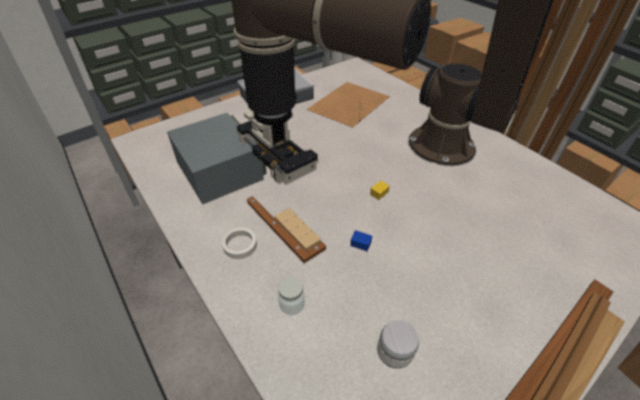

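View pics/w31a.png

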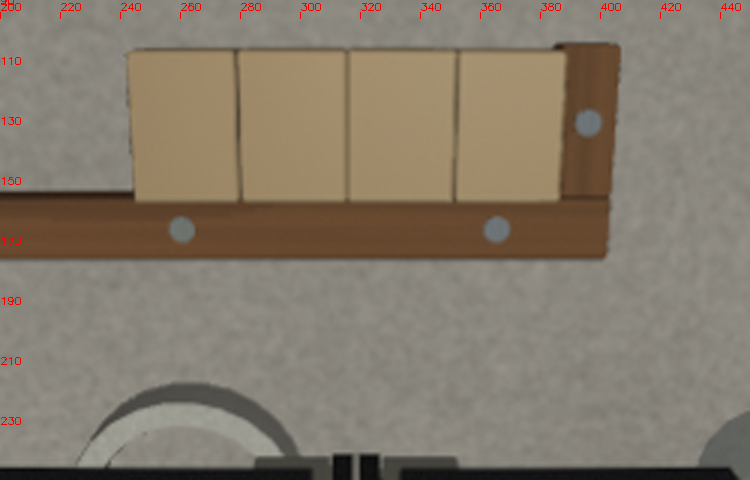

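Run:
```python
from h import *
plan(.647,-.078,.031,91.8)
```

```text
at [0.6965 0.0408 0.242 ] jawdir 91.8 turn units -0.00 shift units [10.55 -5.86 -2.66]
```

{"fn": "step_arm", "kwargs": {
  "steps": [
    [[0, -1, -0.45], 0],
    [[0, -1, -0.45], 0],
    [[0, -1, -0.45], 0],
    [[0, -1, -0.45], 0],
    [[0, -1, -0.45], 0],
    [[0, -0.86, -0.41], 0],
    [[0.5, 0, 0], 0],
    [[1, 0, 0], 0],
    [[1, 0, 0], 0],
    [[1, 0, 0], 0],
    [[1, 0, 0], 0],
    [[1, 0, 0], 0],
    [[1, 0, 0], 0],
    [[1, 0, 0], 0],
    [[1, 0, 0], 0],
    [[1, 0, 0], 0],
    [[0.7, 0, 0], 0],
    [[0.35, 0, 0], 0],
    [[0, 0, 0], 0],
    [[0, 0, 0], 0]
  ]
}}

```text
time_s: 70.68
tcp_pos: [0.6471, -0.0782, 0.0315]
eef_rot: [-64.7, 90.0, -62.9]
contact_force: [1.4, 0.1, -0.4]
gripper_width: 0.0005
```

{"fn": "step_arm", "kwargs": {
  "steps": [
    [[0, 0.4, 0], 0],
    [[0, 0.4, 0], 0],
    [[0, 0.3, 0], 0],
    [[0, 0.1, 0], 0],
    [[0, 0.1, 0], 0],
    [[0, 0.1, 0], 0],
    [[0, 0, 0], 0],
    [[0, 0, 0], 0]
  ]
}}

```text
time_s: 71.35
tcp_pos: [0.6464, -0.0504, 0.0317]
eef_rot: [-67.9, 89.9, -66.1]
contact_force: [0.3, -5.3, 2.7]
gripper_width: 0.0003
```

{"fn": "step_arm", "kwargs": {
  "steps": [
    [[0, 0.1, 0], 0],
    [[0, 0.05, 0], 0],
    [[0, 0, 0], 0],
    [[0, 0, 0], 0]
  ]
}}

```text
time_s: 71.68
tcp_pos: [0.6461, -0.0502, 0.0318]
eef_rot: [-100.9, 89.8, -99.1]
contact_force: [2.1, -18.7, 1.0]
gripper_width: 0.0005
```

{"fn": "step_arm", "kwargs": {
  "steps": [
    [[0, -0.5, 0], 0],
    [[0, -0.5, 0], 0],
    [[-0.5, -0.5, 0], 0],
    [[-1, 0, 0.5], 0],
    [[-1, 0, 0.5], 0],
    [[-1, 0, 0.5], 0],
    [[-1, 0, 0.5], 0],
    [[-1, 0.5, 0.5], 0],
    [[-1, 1, 0], 0],
    [[-1, 1, 0], 0],
    [[-1, 1, 0], 0],
    [[-1, 1, 0], 0],
    [[-1, 1, 0], 0],
    [[0, 0, 0], 0],
    [[0, 0, 0], 0]
  ]
}}

```text
time_s: 72.93
tcp_pos: [0.6941, 0.0359, 0.2434]
eef_rot: [21.3, 89.8, 23.2]
contact_force: [0.2, -0.7, -1.3]
gripper_width: 0.0003
```

Run:
```python
from h import *
im=capture("wrist");cv2.imwrite("pics/w32.png",im);crop("pics/w32a.png",im,200,70,250,170,3)
```

```text
(no output)
```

View pics/w32a.png

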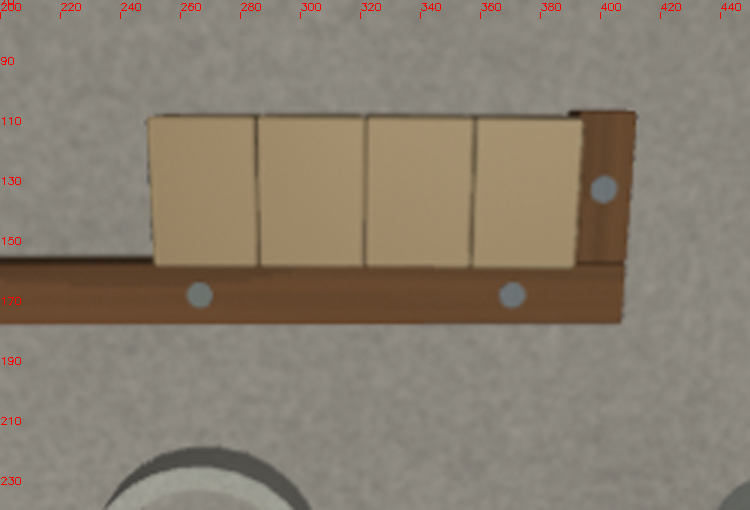

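Run:
```python
from plant import *
print(get_state()["time_s"],close_job())
```

```text
the job is handed in; nothing more can be done
72.9833 None
```

I finished the job and handed it in at 73 s of the 210 s allowed. No verdict comes back, so what follows is from my own checks.

- **Blocks:** Only four pale blocks were on the bench. I set them in the fence corner, pushed each against the batten, then pushed the row endwise against the end stop. In the last pictures the row is straight and closed up. The arm stopped at the same place on both endwise pushes, at about 23 N and 19 N.
- **Seam by the last block:** The seam between the third and fourth blocks (counted from the end stop) looked slightly darker in one picture. I repeated the endwise push and the row did not move, so any gap there is under about half a millimetre.
- **Drawer:** The carton and the sanding block lie flat in it, side by side. I pushed it by its handle until it stopped. It read 22 N with no further movement, and its front and handle line up with the lower drawer's. I judged it shut from the picture and the force, since the drawer opening cannot be read directly.
- **Left alone:** The tin, the tape roll, the jar and the blue and yellow blocks stand where they were. I saw no block knocked aside and no loss of grip, and no check failed.

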